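# Brush out the leaning jar and fill it from the cup

## Robot

A 6-joint arm with a two-finger parallel gripper is mounted at the origin on the work surface. World frame = base frame: x ahead of the robot, y to its left, z up, the work surface at z = 0. Lengths are in m, angles in rad, forces in N, time in s.
With the tool pointing down it reaches from about 0.325 to 0.925 m from the base axis. Payload 3.1 kg.
Tool frame: the origin (TCP) lies at the very end of the fingers, on their centre line; the grasp point (between the pads) lies manip.tcp_to_grasp behind it (manip.tcp_to_grasp is the distance from the TCP to the grasp point, in m); z points along the fingers, y is the line along which they close (so a half turn about z gives the same grasp; the last joint's range is limited). The gripper opens to 85 mm and grips with 20 to 120 N. Pads are 22 mm wide; open, the fingers measure 114 mm over their backs; the gripper's body (76 mm by 85 mm) begins 54 mm behind the grasp point. The pads swing forward as they close: fully open they stand 13 mm farther back than shut.
Start: joints at [1.105, 0.217, 1.613, -0, 1.311, -0.112], TCP at [0.217, 0.586, 0.231] pointing down, gripper open.
Joint ranges: [-2.75, 2.75], [-0.78, 2.1], [0.31, 2.55], [-1.13, 4.27], [0.13, 2.63], [-2.58, 2.58]. Speed limits (rad/s): [2.79, 2.79, 3.14, 3.14, 3.14, 3.14].

## Interface

Orientations are given as a unit quaternion [w, x, y, z].
In Python, from cell import manip gives the robot as it stands.
- The arm moves only by the shell command python3 -m inch 'ROWS' [OPENING] [FORCE]. ROWS is JSON, a list of rows, each a list of 6 numbers: the shift along the tool's x, y, z in cm, then the turn, a rotation vector about the tool's x, y, z in degrees. In form: [[x, y, z, ax, ay, az], ...]. A call has 1 to 5 rows; each row is the pose to reach, as a shift and turn from the pose commanded when the call began, along the tool's axes at that moment; what a row does not reach only later rows make up. A row lasts 1/12 s, in which the tool goes at most 41.7 mm and 7.16 degrees, less where a joint would pass 70% of its speed; a pose out of reach is approached as far as the arm can. A call with a gripper value outside its range is refused whole. OPENING is the opening, from -1 (shut) to 1 (fully open), set as the call begins (- or left out, the last holds). The fingers move at their own pace and stop on an object; FORCE is the grip in N (left out, the last holds). Time passes only in rows, so rows that repeat a pose let the fingers close. It gives the time, the measured TCP pose, the force, the opening and the grip force at its end, in the units of the state.
- manip.state(): the state, without advancing time (a new reading comes with each control period).
- manip.read_camera(name): name is "side" or "top"; returns a dict with "pixels" (420x560x3 uint8, red, green, blue), "mtx" (3x3 intrinsics, pixels), "k1" (the pictures are not rectified: a ray, as slopes to the right and down, at radius r is drawn at 1 + k1 r^2 times it, then the intrinsics apply), "position" and "attitude" of the camera in the world. Camera axes: x right, y up, looking along -z (the intrinsics and any distortion apply to the point x, -y, -z); pixel columns grow to the right and rows downward; lengths in m; the calibration is good to about 2 mm. A picture is of the moment at which its call begins. There is no depth.
- manip.sign_off(): hands the job in; it is judged then, once.
The state is a dict: "time_s": time; "joint_pos": joint angles; "qd": joint speeds; "joint_torque": joint torques, N m; "ee_pos": TCP position; "eef_rot": TCP orientation; "ft_force": force on the tool from outside, world axes, zero at the start; "wrist_torque": the same for the moment, N m; "gripper_width": finger opening in m; "finger_force": force on a finger pad.
Only numpy, scipy, OpenCV 4.12 (cv2) and the standard library are available. Lean on these libraries where they do the work, as an engineer would, in place of code of your own. Each camera call takes 0.05 s, during which the arm holds its last target. There are 200 camera calls.

## Task

Clean the turned jar that leans in its cradle and fill it: take the long brush from its holder, push it down to the jar's floor three times, drawing its bristle end up past the middle of the jar between the strokes, and stand it back in its holder. Then pick up the cup and tip all four wooden balls out of it into the jar, and stand the empty cup upright on the table again. Leave the other things on the table where they are.

Things in the scene. Friction and masses are not known exactly. Their poses are not given: they have to be found in the camera images.
- jar: the jar: turned pale wood, fixed in a clamped cradle that leans it 38 degrees from vertical, mouth up and roughly towards the robot. Outside 92 mm across, flaring over the last 35 mm to 120 mm at the rim; 125 mm long, wall 6 mm, floor 8 mm, inside 80 mm across below the flare. Origin: centre of the underside, 45 mm above the table; z: along its axis, out of the mouth
- jar_in (a point): centre of the jar's inner floor; axes as jar
- jar_mouth (a point): centre of the jar's rim plane, 125 mm along z from the jar's origin; axes as jar
- brush: the long round brush standing bristles down in its holder: stiff dark bristle head 52 mm across and 55 mm long, steel collar 40 mm across up to 69 mm, then a round wooden handle 18 mm across up to its rounded top at 196 mm; about 90 g. Origin: centre of the bristle end; z: along the handle towards its top
- holder: the brush holder: low open round pot of dark wood, fixed to the table, outside 84 mm in diameter, 50 mm high, inside 72 mm in diameter, floor 8 mm thick. Origin: centre of its underside on the table
- cup: the cup: plain straight turned wooden beaker without handle, standing on the table, 62 mm in diameter, 90 mm high, wall 4 mm, floor 6 mm, about 130 g, with four wooden balls inside. Origin: centre of underside; z: out of the mouth
- cup_rim (a point): centre of the cup's mouth, 90 mm along z from its origin
- ball0_center (a point): centre of one of the four wooden balls, 24 mm in diameter, 12 g, at first in the cup
- ball1_center (a point): centre of one of the four wooden balls, 24 mm in diameter, 12 g, at first in the cup
- ball2_center (a point): centre of one of the four wooden balls, 24 mm in diameter, 12 g, at first in the cup
- ball3_center (a point): centre of one of the four wooden balls, 24 mm in diameter, 12 g, at first in the cup
- plaque: flat round carving blank, pale wood disc 140 mm across, 22 mm thick, bystander; origin centre of underside
- baluster: turned pale wood baluster standing upright, 56 mm across, 145 mm high, bystander; origin centre of underside
- mallet: dark wood mallet lying flat, bystander: head 55 x 110 x 60 mm centred 90 mm along +x from the origin, round handle running back to 120 mm along -x; origin on the table
- gouge_a: carving gouge lying on the table, bystander: wooden handle 110 mm along -x, steel blade 90 mm along +x, 22 mm high; origin where they meet, at table level
- gouge_b: second gouge, like gouge_a, bystander
- blank: pale wood block 100 x 60 x 50 mm, bystander; origin centre of underside
- case: open shallow blue plastic case 120 x 160 x 35 mm, bystander; origin centre of underside
Not all that is in view belongs to the job. What is shaped like the cup but blue, orange or pink is not meant.

How it is judged:
On the way, in this order (a step that is already met when the one before it is completed fails the run):
1. the brush is down at the jar's floor (bristle end within 30 mm of its centre) (distance between brush and jar_in below 0.03 m), for 0.05 s.
2. the brush is pulled up, bristle end more than 50 mm above the jar's floor (z of brush in the frame of jar_in above 0.05 m), for 0.05 s.
3. down at the floor a second time (distance between brush and jar_in below 0.03 m), for 0.05 s.
4. pulled up a second time (z of brush in the frame of jar_in above 0.05 m), for 0.05 s.
5. down at the floor a third time (distance between brush and jar_in below 0.03 m), for 0.05 s.
6. the brush stands in its holder again, released (distance between brush and holder below 0.032 m and angle between brush's own z axis and vertical below 0.5 rad and contact force between the fingers and brush below 0.05 N and linear speed of brush below 0.03 m/s), for 0.2 s.
7. the cup is tipped over by more than 65 degrees with its mouth within 120 mm of the jar's mouth (angle between cup's own z axis and vertical above 1.13 rad and distance between cup_rim and jar_mouth below 0.12 m), for 0.1 s.
At the end, for the whole second after the job is handed in: All four balls inside the jar, below its rim; brush in its holder, bristle end within 32 mm of the holder's origin, under 28 degrees from vertical; cup upright (within 7 degrees) on the table (within 6 mm); all released and at rest (all of step 6 and z of ball0_center in the frame of jar_in between 0 and 0.117 m and x of ball0_center in the frame of jar_in between -0.036 and 0.036 m and y of ball0_center in the frame of jar_in between -0.036 and 0.036 m and z of ball1_center in the frame of jar_in between 0 and 0.117 m and x of ball1_center in the frame of jar_in between -0.036 and 0.036 m and y of ball1_center in the frame of jar_in between -0.036 and 0.036 m and z of ball2_center in the frame of jar_in between 0 and 0.117 m and x of ball2_center in the frame of jar_in between -0.036 and 0.036 m and y of ball2_center in the frame of jar_in between -0.036 and 0.036 m and z of ball3_center in the frame of jar_in between 0 and 0.117 m and x of ball3_center in the frame of jar_in between -0.036 and 0.036 m and y of ball3_center in the frame of jar_in between -0.036 and 0.036 m and angle between cup's own z axis and vertical below 0.12 rad and height (world z) of cup between -0.006 and 0.006 m and linear speed of cup below 0.03 m/s and contact force between the fingers and cup below 0.05 N); the robot touches nothing.
It fails at once if a bystander is moved by more than 40 mm (distance of any of plaque, baluster, mallet, gouge_a, gouge_b, blank, case from where it was at the start of the episode above 0.04 m).
It also fails if it takes over 72 s, if anything falls off the work surface, if the arm or the gripper's body presses on something with over 40 N, if the wrist force passes 120 N, or if a joint passes its speed limit or range.

## Working session

There is one attempt and no reset: what is moved stays moved. The work goes in short steps, Python scripts to look and compute and a shell command to move; the robot and the scene stay as the last step left them, time stands still between calls to the robot, and variables do not carry over. Pictures are saved under pics/ and viewed, at most 10 in all, crops included, and the job is handed in when it is done.

```bash
mkdir -p pics; ls; python3 - <<'E'
from cell import manip
import cv2
print(manip.tcp_to_grasp, manip.state())
for n in("side","top"):
    c=manip.read_camera(n); cv2.imwrite(f"pics/{n}0.png",c["pixels"][:,:,::-1])
    print(n,c["mtx"],c["k1"],c["position"],c["attitude"])
E
```

```text
pics
0.0187 {'time_s': 0.0, 'joint_pos': array([ 1.10476695e+00,  2.17739619e-01,  1.61493920e+00,  2.92513871e-07,
        1.31127638e+00, -1.12230661e-01]), 'qd': array([-0.00073825,  0.00098874,  0.00128864,  0.00176418,  0.00123514,
       -0.00098757]), 'joint_torque': array([ 3.22242377e-04, -3.96839154e+01, -3.03855765e+01, -1.75271871e-04,
        9.70353547e-03, -3.08095736e-06]), 'ee_pos': array([0.21617023, 0.58556164, 0.22997463]), 'eef_rot': array([-3.36937016e-04,  1.75978086e-01,  9.84393376e-01, -1.13219681e-03]), 'ft_force': array([ 0.23166719, -0.48963918, -0.09445391]), 'wrist_torque': array([ 0.0609148 , -0.00748207, -0.00693114]), 'finger_force': 0.0, 'gripper_width': 0.08574294655857101}
side [[441.70733098   0.         275.81240563]
 [  0.         441.70733098 204.72878534]
 [  0.           0.           1.        ]] -0.09904259144516675 [-0.24155588 -0.78302973  0.89211912] [ 0.81241108  0.43064249 -0.18853213 -0.3449506 ]
top [[536.49493973   0.         282.77721813]
 [  0.         536.49493973 218.71203393]
 [  0.           0.           1.        ]] -0.09833440158086218 [ 0.48330601 -0.01738349  1.50261833] [ 0.71397398  0.02359546 -0.01326414 -0.69964882]
```

View pics/side0.png

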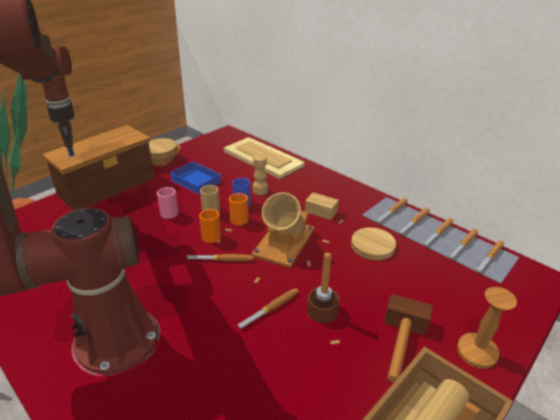

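View pics/top0.png

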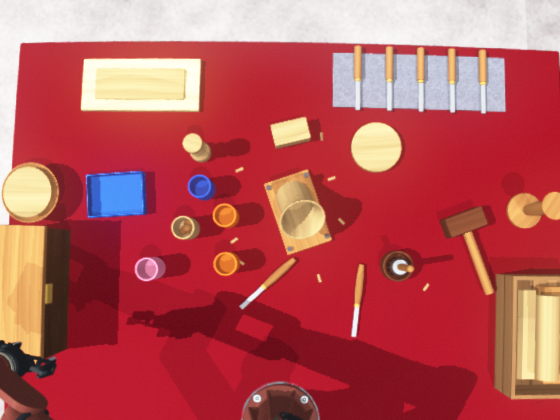

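The top picture shows the wooden cup with balls at (185,228), the jar at (300,212), and the brush in its holder at (398,266). The side picture has them at (210,198), (284,215) and (325,285).

Candidates for the cup in the top picture: wooden (185,228), blue (201,187), orange (225,215) and (227,263), pink (150,268), and the baluster (197,146). The plain wooden one fits the description. I'll check it in a close crop.

```bash
cat > h.py <<'E'
import numpy as np, cv2
from scipy.spatial.transform import Rotation as R
from cell import manip
def rot(q): return R.from_quat(np.r_[q[1:],q[0]])
class Cam:
    def __init__(s,n):
        c=manip.read_camera(n); s.im=c["pixels"]; s.K=c["mtx"]; s.k=np.array([c["k1"],0,0,0.]); s.p=np.array(c["position"])
        s.R=rot(c["attitude"]).as_matrix()@np.diag([1,-1,-1])   # cv axes -> world
    def proj(s,P):
        P=np.atleast_2d(P).astype(float); q=(P-s.p)@s.R
        return cv2.projectPoints(q.reshape(-1,1,3),np.zeros(3),np.zeros(3),s.K,s.k)[0].reshape(-1,2)
    def ray(s,uv):
        n=cv2.undistortPoints(np.array(uv,float).reshape(1,1,2),s.K,s.k).ravel()
        d=s.R@np.r_[n,1]; return d/np.linalg.norm(d)
    def onz(s,uv,z):
        d=s.ray(uv); return s.p+d*(z-s.p[2])/d[2]
def circ(c,axis,r,n=60):
    a=np.array(axis,float);a/=np.linalg.norm(a); e=np.cross(a,[1,.1,.2]);e/=np.linalg.norm(e); f=np.cross(a,e)
    t=np.linspace(0,2*np.pi,n)[:,None]; return np.array(c)+r*(np.cos(t)*e+np.sin(t)*f)
def crop(im,c,w,out=260):
    h=w/2; M=np.array([[out/w,0,-(c[0]-h)*out/w],[0,out/w,-(c[1]-h)*out/w]]); return cv2.warpAffine(im,M,(out,out),flags=cv2.INTER_CUBIC)
def mosaic(T,S,wts,fn):
    a=np.hstack([crop(T,c,w) for c,w in wts[:3]]);b=np.hstack([crop(S,c,w) for c,w in wts[3:]])
    cv2.imwrite(fn,np.vstack([a,b])[:,:,::-1])
E
python3 - <<'E'
from h import *
T,S=Cam("top"),Cam("side")
mosaic(T.im,S.im,[((185,228),52),((298,212),104),((398,266),52),((210,198),52),((284,225),104),((325,285),104)],"pics/m1.png")
print(T.onz((185,228),.09),S.onz((210,191),.09)); print(T.onz((398,266),.05),S.onz((323,294),.05))
E
```

```text
[0.52701115 0.26261122 0.09      ] [0.52916804 0.25399992 0.09      ]
[ 0.43701333 -0.30970617  0.05      ] [ 0.45102279 -0.30422159  0.05      ]
```

View pics/m1.png

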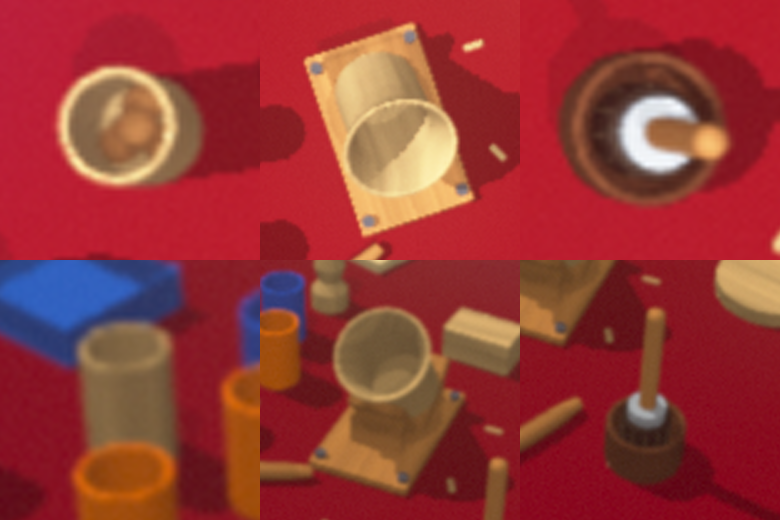

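The crops confirm the wooden cup with balls, rim at (183,227) in top. The jar rim is at (302,219) top and (281,211) side. The brush top is at (410,268) top and (327,254) side.

```bash
cat >> h.py <<'E'
def tri(T,S,a,b):
    A=np.zeros((3,3));v=np.zeros(3)
    for c,u in((T,a),(S,b)):
        d=c.ray(u);M=np.eye(3)-np.outer(d,d);A+=M;v+=M@c.p
    X=np.linalg.solve(A,v); return X, np.linalg.norm(T.proj(X)-a),np.linalg.norm(S.proj(X)-b)
E
python3 - <<'E'
from h import *
T,S=Cam("top"),Cam("side")
for n,a,b in (("cuprim",(182.6,227.2),(209.2,189)),("jarmouth",(302.4,218.8),(280.8,210.6)),("holdrim",(397.4,265.4),(323,300)),("brushtop",(409.8,268.4),(327,254)),("collar",(399,267),(323.8,292))):
    print(n,*tri(T,S,a,b))
print(T.onz((182.6,227.2),.09),T.onz((302.4,218.8),.1435),T.onz((397.4,265.4),.05))
# base screws, crop2 coords
p=[T.onz((246+x/2.5,160+y/2.5),.02)[:2] for x,y in((57,68),(149,37),(109,221),(202,188))]
print(np.array(p)); 
for a,b in((0,2),(1,3)): d=p[b]-p[a];print(np.degrees(np.arctan2(d[1],d[0])))
for a,b in((0,1),(2,3)): d=p[b]-p[a];print(np.degrees(np.arctan2(d[1],d[0]))-90)
# overlay
def ell(c,X,col): cv2.polylines(I,[np.round(c.proj(X)*8).astype(int)],True,col,1,cv2.LINE_AA,3)
E
```

```text
cuprim [0.53153466 0.2664669  0.09171822] 1.3032896079991811 1.0074833023408294
jarmouth [ 0.55625502 -0.04796994  0.14166069] 0.7635197509940373 0.6492589206504731
holdrim [ 0.43971368 -0.31146084  0.04094674] 0.7732216501706108 0.7999520338402415
brushtop [ 0.4379912  -0.31037977  0.1994481 ] 0.9767327964883916 0.9796381068069747
collar [ 0.43753638 -0.31094558  0.07150126] 1.402977946798038 1.4450809743659156
[0.52899873 0.26909479 0.09      ] [ 0.55479303 -0.04655038  0.1435    ] [ 0.43860537 -0.30805157  0.05      ]
[[ 0.64732971  0.04572289]
 [ 0.68393811 -0.05583686]
 [ 0.47879444 -0.01543646]
 [ 0.51727891 -0.11743604]]
-160.05479626446882
-159.7151022399534
-160.1777049396348
-159.32849221830196
```

```bash
cat >> h.py <<'E'
az=np.radians(-160); JA=np.r_[np.sin(np.radians(38))*np.array([np.cos(az),np.sin(az)]),np.cos(np.radians(38))]
MOUTH=np.array([.5555,-.0475,.1435]); JIN=MOUTH-.117*JA
BR=np.array([.438,-.3105]); CUP=np.array([.530,.2675])
def frame(z,y):
    z=np.array(z,float);z/=np.linalg.norm(z);y=np.array(y,float);y-=z*(y@z);y/=np.linalg.norm(y); return R.from_matrix(np.c_[np.cross(y,z),y,z])
def go(p,Rt=None):
    s=manip.state();R0=rot(s["eef_rot"]);Rt=Rt or R0
    print("t",round(s["time_s"],2),"row",np.round(R0.inv().apply(np.array(p)-s["ee_pos"])*100,1),np.round(np.degrees((R0.inv()*Rt).as_rotvec()),1),"j",np.round(s["joint_pos"],2))
E
python3 - <<'E'
from h import *
print(JA,JIN); go([*BR,.27]); 
T=Cam("top")
for n,u in (("pink",(150,268)),("or1",(226,263)),("or2",(225,215)),("blue",(201,187))): print(n,T.onz(u,.09))
E
```

```text
[-0.57853255 -0.21056863  0.78801075] [ 0.62318831 -0.02286347  0.05130274]
t 0.3 row [-51.9 -76.4  -3.9] [0. 0. 0.] j [ 1.1   0.22  1.61  0.    1.31 -0.11]
pink [0.41894841 0.353394   0.09      ]
or1 [0.43703807 0.15115896 0.09      ]
or2 [0.56359848 0.1570286  0.09      ]
blue [0.63686871 0.22309776 0.09      ]
```

```bash

python3 -m inch '[[-2.1,-3.1,-1,0,0,0],[-4.2,-6.1,-2,0,0,0],[-6.2,-9.2,-3,0,0,0],[-8.3,-12.2,-3.9,0,0,0],[-10.4,-15.3,-3.9,0,0,0]]' 1
python3 -m inch '[[-2.1,-3.1,0,0,0,0],[-4.2,-6.1,0,0,0,0],[-6.2,-9.2,0,0,0,0],[-8.3,-12.2,0,0,0,0],[-10.4,-15.3,0,0,0,0]]'
python3 -m inch '[[-2.1,-3.1,0,0,0,0],[-4.2,-6.1,0,0,0,0],[-6.2,-9.2,0,0,0,0],[-8.3,-12.2,0,0,0,0],[-10.4,-15.3,0,0,0,0]]'
python3 -m inch '[[-2.1,-3.1,0,0,0,0],[-4.2,-6.1,0,0,0,0],[-6.2,-9.2,0,0,0,0],[-8.3,-12.2,0,0,0,0],[-10.4,-15.3,0,0,0,0]]'
python3 -c "
from h import *
go([*BR,.27]); go([*BR,.147],frame([0,0,-1],[1,-.6,0]))"
```

```text
time_s: 0.77
ee_pos: [0.262, 0.4063, 0.2726]
eef_rot: [0.001, 0.176, 0.984, 0.002]
ft_force: [1.0, -0.5, 0.4]
gripper_width: 0.0854
finger_force: 0.0
time_s: 1.18
ee_pos: [0.3056, 0.2257, 0.2705]
eef_rot: [0.001, 0.176, 0.984, 0.0]
ft_force: [0.6, -0.6, 0.0]
gripper_width: 0.0855
finger_force: 0.0
time_s: 1.6
ee_pos: [0.3502, 0.046, 0.2707]
eef_rot: [0.001, 0.176, 0.984, 0.0]
ft_force: [0.6, 0.9, -0.0]
gripper_width: 0.0853
finger_force: 0.0
time_s: 2.02
ee_pos: [0.3948, -0.1339, 0.2706]
eef_rot: [0.001, 0.176, 0.984, -0.0]
ft_force: [0.1, -0.0, 0.3]
gripper_width: 0.0856
finger_force: 0.0
t 2.02 row [-10.2 -15.1   0.1] [0. 0. 0.] j [-0.5  -0.29  2.03  0.    1.4  -1.71]
t 2.02 row [-10.2 -15.1  12.4] [1.000e-01 0.000e+00 1.006e+02] j [-0.5  -0.29  2.03  0.    1.4  -1.71]
```

```bash

python3 -m inch '[[-2.1,-3.1,0,0,0,0],[-4.2,-6.1,0,0,0,0],[-6.2,-9.2,0,0,0,0],[-8.3,-12.2,0,0,0,0],[-10.2,-15.1,0,0,0,0]]' | head -2
python3 -m inch '[[0,0,0,0,0,7],[0,0,0,0,0,14],[0,0,0,0,0,21],[0,0,0,0,0,28],[0,0,0,0,0,34]]' | head -1
python3 -m inch '[[0,0,0,0,0,7],[0,0,0,0,0,14],[0,0,0,0,0,21],[0,0,0,0,0,28],[0,0,0,0,0,34]]' |head -1
python3 -m inch '[[0,0,0,0,0,7],[0,0,0,0,0,14],[0,0,0,0,0,21],[0,0,0,0,0,28],[0,0,0,0,0,33]]' | head -2
python3 -c "
from h import *
go([*BR,.147])
T,S=Cam('top'),Cam('side')
mosaic(T.im,S.im,[((398,266),104),((298,212),104),((398,266),52),((210,198),52),((284,225),104),((325,265),104)],'pics/m2.png')"
```

```text
time_s: 2.43
ee_pos: [0.4383, -0.3111, 0.2703]
time_s: 2.85
time_s: 3.27
time_s: 3.68
ee_pos: [0.4381, -0.3089, 0.2704]
t 3.68 row [-0.1  0.1 12.3] [0. 0. 0.] j [-0.75 -0.    1.78 -0.    1.36 -0.19]
```

View pics/m2.png

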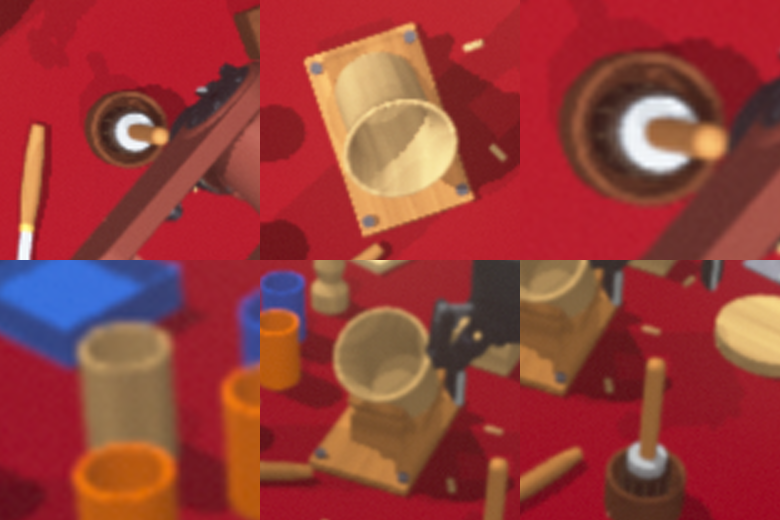

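The fingers (side view, columns 310 to 351) straddle the brush top at 327, so they are lined up. I'll descend and grip.

```bash

python3 -m inch '[[0,0,3,0,0,0],[0,0,6,0,0,0],[0,0,9,0,0,0],[0,0,12.2,0,0,0],[0,0,12.2,0,0,0]]' 
python3 -m inch '[[0,0,0,0,0,0],[0,0,0,0,0,0],[0,0,0,0,0,0],[0,0,0,0,0,0],[0,0,0,0,0,0]]' -1 60
python3 -m inch '[[0,0,0,0,0,0],[0,0,0,0,0,0],[0,0,0,0,0,0]]'
python3 -m inch '[[0,0,-2,0,0,0],[0,0,-5,0,0,0],[0,0,-8,0,0,0],[0,0,-11,0,0,0],[0,0,-11,0,0,0]]'
```

```text
time_s: 4.2
ee_pos: [0.4338, -0.305, 0.1412]
eef_rot: [-0.007, 0.871, 0.491, -0.002]
ft_force: [-0.7, 1.3, -1.7]
gripper_width: 0.0853
finger_force: 0.0
time_s: 4.62
ee_pos: [0.4392, -0.3099, 0.1505]
eef_rot: [0.002, 0.871, 0.491, 0.001]
ft_force: [0.6, -0.2, 1.0]
gripper_width: 0.0257
finger_force: 0.0
time_s: 4.87
ee_pos: [0.4391, -0.3099, 0.1503]
eef_rot: [0.002, 0.871, 0.49, 0.0]
ft_force: [-0.8, 0.1, 5.8]
gripper_width: 0.0166
finger_force: 58.9
time_s: 5.28
ee_pos: [0.441, -0.3115, 0.2657]
eef_rot: [0.006, 0.871, 0.49, 0.002]
ft_force: [0.8, -1.2, 1.0]
gripper_width: 0.0166
finger_force: 58.8
```

```bash
cat >> h.py <<'E'
L=.142
def tip():
    s=manip.state();r=rot(s["eef_rot"]);z=r.apply([0,0,1]);t=s["ee_pos"]+L*z-JIN
    h=t@JA; print("tip h",round(h,4),"lat",np.round(t-h*JA,4),"tilt err deg",round(np.degrees(np.arccos(min(1,-z@JA))),2))
def align(z):
    r0=rot(manip.state()["eef_rot"]);z0=r0.apply([0,0,1]);c=np.cross(z0,z);return R.from_rotvec(c/np.linalg.norm(c)*np.arccos(z0@z))*r0
E
python3 -c "
from h import *
print(manip.state()['ee_pos']);go([.441,-.311,.3],align(-JA))"
```

```text
[ 0.4410278  -0.31151361  0.26572357]
t 5.28 row [ 0.   0.  -3.4] [-23.1  29.7  -0. ] j [-0.75 -0.    1.79  0.    1.34 -0.2 ]
```

```bash

python3 -m inch '[[0,0,-1,-4,5.1,0],[0,0,-2,-8,10.3,0],[0,0,-3,-12,15.4,0],[0,0,-3.5,-16,20.6,0],[0,0,-3.5,-20,25.7,0]]' | head -2 
python3 -c "
from h import *
go(JIN+.33*JA,align(-JA));tip()"
```

```text
time_s: 5.7
ee_pos: [0.4385, -0.3098, 0.2954]
t 5.7 row [ 18.1 -12.    2.4] [-3.4  3.9 -0. ] j [-1.06 -0.15  1.96  0.59  1.29 -0.68]
tip h 0.2181 lat [ 0.0138 -0.2141 -0.0471] tilt err deg 5.11
```

```bash

python3 -m inch '[[3,-2,0.4,-1.5,2,0],[6,-4,0.8,-3.2,3.9,0],[9,-6,1.2,-3.2,3.9,0],[12,-8,1.6,-3.2,3.9,0],[15,-10,2,-3.2,3.9,0]]' | head -2 
python3 -m inch '[[0,0,0,0,0,0]]' >/dev/null
python3 -c "
from h import *
go(JIN+.33*JA,align(-JA));tip()"
```

```text
time_s: 6.12
ee_pos: [0.431, -0.1268, 0.3053]
t 6.2 row [ 2.7 -1.4  0.3] [-0.8 -0.2  0. ] j [-0.86 -0.54  2.25  0.65  1.25 -0.47]
tip h 0.191 lat [-0.0011 -0.0281 -0.0083] tilt err deg 0.82
```

```bash

python3 -m inch '[[2.7,-1.4,0.3,-0.8,0,0],[2.7,-1.4,2,-0.8,0,0],[2.7,-1.4,4,-0.8,0,0],[2.7,-1.4,6,-0.8,0,0],[2.7,-1.4,6,-0.8,0,0]]' | head -2 
python3 -c "
from h import *
go(JIN+.33*JA,align(-JA));tip()
T,S=Cam('top'),Cam('side')
def wire(c,im):
    im=im.copy()
    for h,r in((.117,.054),(.075,.04),(0,.04)): cv2.polylines(im,[np.round(c.proj(circ(JIN+h*JA,JA,r))*8).astype(int)],True,(0,255,0),1,cv2.LINE_AA,3)
    return im
a=[crop(c.im,q,104,390) for c,q in((T,(300,212)),(S,(284,215)))]+[crop(wire(c,c.im),q,104,390) for c,q in((T,(300,212)),(S,(284,215)))]
cv2.imwrite('pics/m3.png',cv2.resize(np.vstack([np.hstack(a[:2]),np.hstack(a[2:])]),(600,600))[:,:,::-1])"
```

```text
time_s: 6.62
ee_pos: [0.4646, -0.0837, 0.2625]
t 6.62 row [ 0.5 -0.  -5.9] [-0.2  0.1 -0. ] j [-0.69 -0.48  2.29  0.65  1.06 -0.39]
tip h 0.129 lat [-0.0023 -0.0036 -0.0026] tilt err deg 0.22
```

View pics/m3.png

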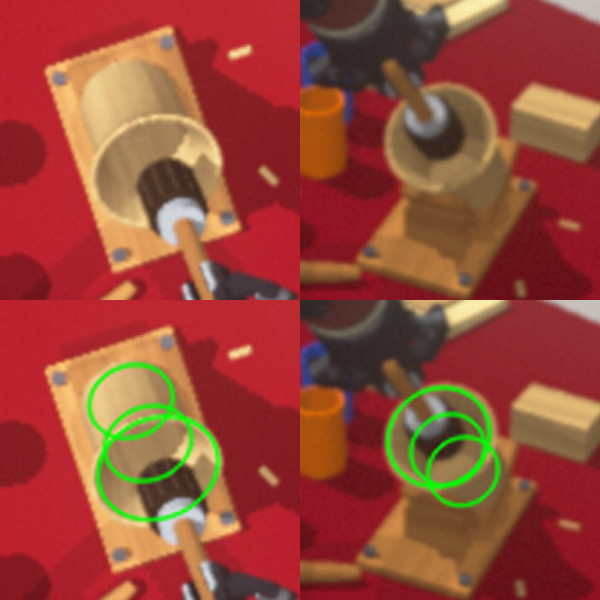

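```bash

python3 -m inch '[[0.5,0,1,0,0,0],[0.5,0,3.5,0,0,0],[0.5,0,6,0,0,0],[0.5,0,8.5,0,0,0],[0.5,0,8.5,0,0,0]]' | grep -v rot
python3 -c "
from h import *
tip()"
python3 -m inch '[[0,0,2,0,0,0],[0,0,3.2,0,0,0],[0,0,3.2,0,0,0]]' | grep -v rot
python3 -c "
from h import *
tip()"
```

```text
time_s: 7.13
ee_pos: [0.5164, -0.0633, 0.1992]
ft_force: [-1.5, 0.9, -2.4]
gripper_width: 0.0168
finger_force: 59.1
tip h 0.0448 lat [ 0.001  -0.0011  0.0004] tilt err deg 0.15
time_s: 7.38
ee_pos: [0.5357, -0.0578, 0.1769]
ft_force: [-0.3, 0.4, -1.4]
gripper_width: 0.0169
finger_force: 59.0
tip h 0.015 lat [ 0.0035 -0.0022  0.002 ] tilt err deg 0.17
```

```bash

python3 -m inch '[[0,0,0.4,0,0,0],[0,0,0.8,0,0,0],[0,0,0.8,0,0,0]]' | grep -v rot
python3 -c "
from h import *
tip()"
python3 -m inch '[[0,0,-3,0,0,0],[0,0,-6,0,0,0],[0,0,-7,0,0,0],[0,0,-7,0,0,0],[0,0,-7,0,0,0]]' | grep -v rot
python3 -c "
from h import *
tip()"
python3 -m inch '[[0,0,2,0,0,0],[0,0,5,0,0,0],[0,0,7,0,0,0],[0,0,7,0,0,0],[0,0,7,0,0,0]]' | grep -v rot
python3 -c "
from h import *
tip()"
python3 -m inch '[[0,0,-3,0,0,0],[0,0,-6,0,0,0],[0,0,-7,0,0,0],[0,0,-7,0,0,0],[0,0,-7,0,0,0]]' | grep -v rot
python3 -c "
from h import *
tip()"
python3 -m inch '[[0,0,2,0,0,0],[0,0,5,0,0,0],[0,0,7,0,0,0],[0,0,7,0,0,0],[0,0,7,0,0,0]]' | grep -v rot
python3 -c "
from h import *
tip()"
```

```text
time_s: 7.63
ee_pos: [0.5409, -0.0566, 0.1721]
ft_force: [-0.3, -0.3, -1.8]
gripper_width: 0.0168
finger_force: 59.0
tip h 0.0079 lat [ 0.005  -0.0027  0.0029] tilt err deg 0.35
time_s: 8.05
ee_pos: [0.5002, -0.0712, 0.2278]
ft_force: [-0.4, -0.9, -1.5]
gripper_width: 0.0166
finger_force: 59.3
tip h 0.0784 lat [ 0.0052 -0.0027  0.0031] tilt err deg 0.45
time_s: 8.47
ee_pos: [0.5394, -0.0545, 0.1687]
ft_force: [-0.4, -0.1, -1.5]
gripper_width: 0.0169
finger_force: 59.0
tip h 0.0056 lat [ 0.0014 -0.0006  0.0009] tilt err deg 0.11
time_s: 8.88
ee_pos: [0.5002, -0.0712, 0.2279]
ft_force: [0.5, -0.8, -1.7]
gripper_width: 0.0166
finger_force: 59.3
tip h 0.0785 lat [ 0.0053 -0.0027  0.0031] tilt err deg 0.46
time_s: 9.3
ee_pos: [0.5394, -0.0545, 0.1688]
ft_force: [-0.0, 0.1, -0.7]
gripper_width: 0.0164
finger_force: 59.0
tip h 0.0057 lat [ 0.0015 -0.0006  0.0009] tilt err deg 0.09
```

```bash

python3 -m inch '[[0,0,-4,0,0,0],[0,0,-8,0,0,0],[0,0,-12,0,0,0],[0,0,-16,0,0,0],[0,0,-18.5,0,0,0]]' | grep pos
python3 -c "
from h import *
go([.44,-.31,.3]);tip()
"
```

```text
ee_pos: [0.4321, -0.0954, 0.3215]
t 9.72 row [-17.9  11.9  -2.2] [0. 0. 0.] j [-0.79 -0.61  2.26  0.63  1.23 -0.38]
tip h 0.1968 lat [ 0.0058 -0.0023  0.0036] tilt err deg 0.62
```

```bash

python3 -m inch '[[-3.2,2.2,-0.4,0,0,0],[-6.4,4.4,-0.8,0,0,0],[-9.6,6.5,-1.2,0,0,0],[-12.8,8.7,-1.6,0,0,0],[-16,10.8,-2,0,0,0]]' | grep pos
python3 -c "
from h import *
go([*BR,.29],align(np.array([0,0,-1.])))
"
```

```text
ee_pos: [0.4405, -0.2898, 0.299]
t 10.13 row [-2.2  0.6  0.1] [ 24.1 -29.5   0. ] j [-1.09 -0.2   2.03  0.69  1.28 -0.73]
```

```bash

python3 -m inch '[[-0.5,0.2,0,4,-5,0],[-1,0.4,0,8,-10,0],[-2,0.6,0,12.5,-15.5,0],[-2,0.6,0,17,-20.6,0],[-2.2,0.6,0,21,-25.7,0]]' | grep pos
python3 -m inch '[[0,0,0,3,-3.8,0],[0,0,0,3,-3.8,0]]' | grep pos
python3 -c "
from h import *
go([*BR,.20],align(np.array([0,0,-1.])))
"
```

```text
ee_pos: [0.4376, -0.3097, 0.292]
ee_pos: [0.4398, -0.3075, 0.291]
t 10.72 row [-0.4 -0.   9.1] [ 0.  -0.1 -0. ] j [-0.74 -0.02  1.76  0.    1.4  -0.2 ]
```

```bash

python3 -m inch '[[-0.2,0,2.5,0,0,0],[-0.3,0,5,0,0,0],[-0.3,0,7.5,0,0,0],[-0.3,0,10,0,0,0],[-0.3,0,11.5,0,0,0]]' | grep -v rot
python3 -m inch '[[0,0,0.5,0,0,0],[0,0,1.2,0,0,0],[0,0,2,0,0,0],[0,0,2.4,0,0,0],[0,0,2.4,0,0,0]]' | grep -v rot
python3 -m inch '[[0,0,0,0,0,0],[0,0,0,0,0,0]]' | grep -v rot
```

```text
time_s: 11.13
ee_pos: [0.434, -0.3095, 0.1719]
ft_force: [-0.8, 0.8, -1.4]
gripper_width: 0.0163
finger_force: 59.2
time_s: 11.55
ee_pos: [0.4362, -0.3107, 0.1508]
ft_force: [0.3, -0.1, -1.0]
gripper_width: 0.0167
finger_force: 59.6
time_s: 11.72
ee_pos: [0.4364, -0.3106, 0.1511]
ft_force: [-0.7, 0.3, -1.2]
gripper_width: 0.0164
finger_force: 59.6
```

```bash

python3 -m inch '[[0,0,0.1,0,0,0],[0,0,0.1,0,0,0],[0,0,0.1,0,0,0],[0,0,0.1,0,0,0],[0,0,0.1,0,0,0]]' 1 | grep -v rot
python3 -m inch '[[0,0,0,0,0,0],[0,0,0,0,0,0],[0,0,0,0,0,0]]' | grep -v rot
python3 -m inch '[[0,0,-2,0,0,0],[0,0,-5,0,0,0],[0,0,-8,0,0,0],[0,0,-12,0,0,0],[0,0,-15,0,0,0]]' | grep pos
python3 -c "
from h import *
S=Cam('side');cv2.imwrite('pics/s4.png',crop(S.im,(325,270),130,400)[:,:,::-1])
s=manip.state();print(s['joint_pos'])
y=np.array([.449,-.893,0]);e=np.radians(30);a=np.radians(15)
go(s['ee_pos'],frame([np.cos(e)*np.cos(a),np.cos(e)*np.sin(a),-np.sin(e)],[np.sin(a),-np.cos(a),0]))"
```

```text
time_s: 12.13
ee_pos: [0.4361, -0.3103, 0.1495]
ft_force: [0.2, -0.1, -1.1]
gripper_width: 0.0759
finger_force: 0.0
time_s: 12.38
ee_pos: [0.436, -0.3103, 0.1493]
ft_force: [0.1, -0.1, 1.1]
gripper_width: 0.0853
finger_force: 0.0
ee_pos: [0.4362, -0.311, 0.3022]
[-0.75168884 -0.03077816  1.73394191  0.00243234  1.42572292 -0.20330566]
t 12.85 row [0. 0. 0.] [-22.1  56.7  39.8] j [-0.75 -0.03  1.73  0.    1.43 -0.2 ]
```

View pics/s4.png

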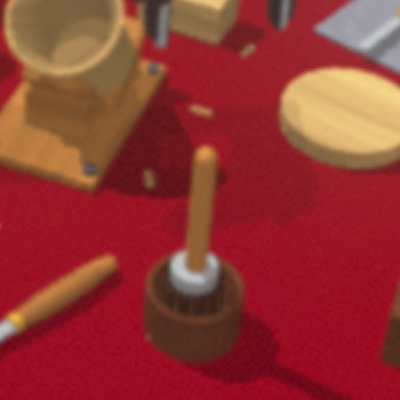

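The brush stands upright in its holder with the fingers clear. Next is the cup.

```bash
cat >> h.py <<'E'
G=np.array([*CUP,.058])
def tz(az,e): az,e=np.radians([az,e]); return np.array([np.cos(e)*np.cos(az),np.cos(e)*np.sin(az),-np.sin(e)])
def side(az,e): a=np.radians(az); return frame(tz(az,e),[np.sin(a),-np.cos(a),0])
E
python3 -c "
from h import *
go([.37,.17,.3])"
```

```text
t 12.85 row [ 37.7 -31.1   0.6] [0. 0. 0.] j [-0.75 -0.03  1.73  0.    1.43 -0.2 ]
```

```bash

python3 -m inch '[[2.5,-2.1,0,0,0,0],[5,-4.2,0,0,0,0],[7.6,-6.2,0,0,0,0],[10.1,-8.3,0,0,0,0],[12.6,-10.4,0,0,0,0]]' | grep pos
python3 -m inch '[[2.5,-2.1,0,0,0,0],[5,-4.2,0,0,0,0],[7.6,-6.2,0,0,0,0],[10.1,-8.3,0,0,0,0],[12.6,-10.4,0,0,0,0]]' | grep pos
python3 -m inch '[[2.5,-2.1,0,0,0,0],[5,-4.2,0,0,0,0],[7.6,-6.2,0,0,0,0],[10.1,-8.3,0,0,0,0],[12.6,-10.4,0,0,0,0]]' | grep pos
python3 -c "
from h import *
go([.37,.17,.3],side(12,35))"
```

```text
ee_pos: [0.4124, -0.1476, 0.2995]
ee_pos: [0.3894, 0.0142, 0.3002]
ee_pos: [0.3663, 0.1761, 0.3007]
t 14.1 row [-0.3  0.6  0.1] [-22.4  51.7  42.8] j [ 0.27 -0.33  2.01  0.    1.47  0.82]
```

```bash

python3 -m inch '[[0,0,0,-2.2,5.1,4.2],[0,0,0,-4.4,10.2,8.5],[0,0,0,-6.7,15.4,12.7],[0,0,0,-8.9,20.5,17],[0,0,0,-11.1,25.6,21.2]]' | grep pos
python3 -m inch '[[0,0,0,-2.2,5.1,4.2],[0,0,0,-4.4,10.2,8.5],[0,0,0,-6.7,15.4,12.7],[0,0,0,-8.9,20.5,17],[0,0,0,-11.1,25.6,21.2]]' | grep pos
python3 -m inch '[[0,0,0,0,0,0],[0,0,0,0,0,0]]' | grep pos
python3 -c "
from h import *
t=tz(12,35)
go(G-.121*t,side(12,35));go(G+.0187*t,side(12,35))"
```

```text
ee_pos: [0.3671, 0.1746, 0.3011]
ee_pos: [0.4037, 0.2038, 0.2871]
ee_pos: [0.4031, 0.2041, 0.2871]
t 15.1 row [-9.2 -4.2 13.4] [-0.5  6.4  4.2] j [ 0.41 -0.78  2.47 -0.25  0.62  1.84]
t 15.1 row [-7.6 -4.  27.3] [-0.5  6.4  4.2] j [ 0.41 -0.78  2.47 -0.25  0.62  1.84]
```

```bash

python3 -m inch '[[-1.8,-0.8,2.6,0,0,0],[-3.6,-1.6,5.2,0,0,0],[-5.4,-2.4,7.8,0,3,2],[-7.2,-3.3,10.5,-0.5,6.4,4.2],[-9,-4.2,13.3,-0.5,6.4,4.2]]' | grep pos
python3 -m inch '[[0,0,0,0,0,0],[0,0,0,0,0,0]]' | grep pos
python3 -c "
from h import *
t=tz(12,35)
go(G-.121*t,side(12,35));go(G+.0187*t,side(12,35))"
```

```text
ee_pos: [0.4508, 0.2033, 0.1954]
ee_pos: [0.4518, 0.2009, 0.1959]
t 15.68 row [-5.6 -5.5  3.2] [1.8 1.1 5.4] j [ 0.38 -0.46  2.54 -0.93  0.22  2.5 ]
t 15.68 row [-5.3 -6.  17.1] [1.8 1.1 5.4] j [ 0.38 -0.46  2.54 -0.93  0.22  2.5 ]
```

```bash
cat > kin.py <<'E'
from h import *
from scipy.optimize import least_squares
def fk(j,P):
    h,lat,a1,L1,eo,L2,L3=P
    Rz=lambda a:R.from_rotvec([0,0,a]); Ry=lambda a:R.from_rotvec([0,a,0])
    r=Rz(j[0]);p=r.apply([a1,lat,h]); r=r*Ry(j[1]);p=p+r.apply([0,0,L1]); r=r*Ry(j[2]);p=p+r.apply([eo,0,L2])
    r=r*Rz(SG*j[3])*Ry(j[4]);p=p+r.apply([0,0,L3]); return p,r*Rz(j[5])*Rz(OFF)
SG=1;OFF=0
D=[([1.105,.2177,1.6149,0,1.3113,-.112],(.2162,.5856,.2300)),([-.5,-.29,2.03,0,1.4,-1.71],(.3948,-.1339,.2706)),([-.7517,-.0308,1.7339,.0024,1.4257,-.2033],(.4362,-.311,.3022)),
([-1.06,-.15,1.96,.59,1.29,-.68],(.4385,-.3098,.2954)),([-.69,-.48,2.29,.65,1.06,-.39],(.4646,-.0837,.2625)),([-.79,-.61,2.26,.63,1.23,-.38],(.4321,-.0954,.3215)),([-1.09,-.2,2.03,.69,1.28,-.73],(.4405,-.2898,.299)),
([.27,-.33,2.01,0,1.47,.82],(.3663,.1761,.3007)),([.41,-.78,2.47,-.25,.62,1.84],(.4031,.2041,.2871)),([.38,-.46,2.54,-.93,.22,2.5],(.4518,.2009,.1959))]
best=None
for SG_ in(1,-1):
    SG=SG_; s=least_squares(lambda P:np.ravel([fk(j,P)[0]-np.array(p) for j,p in D]),[.3,.07,0,.4,0,.35,.25])
    if best is None or s.cost<best[0]: best=(s.cost,SG_,s.x,np.abs(s.fun).max())
SG=best[1];PK=best[2]
if __name__=="__main__":
    s=manip.state(); p,r=fk(s["joint_pos"],PK); print(best,p-s["ee_pos"]); d=r.inv()*rot(s["eef_rot"]); print(d.as_rotvec())
E
python3 kin.py
```

```text
(np.float64(4.969659736083115e-05), 1, array([0.28865353, 0.0711212 , 0.00542862, 0.4534334 , 0.05923266,
       0.5515226 , 0.30198467]), np.float64(0.0062419914349540195)) [-0.00096433  0.00128492 -0.00031354]
[0.00000000e+00 2.00386507e-16 1.57079633e+00]
```

```bash
cat > search.py <<'E'
from kin import *
import kin, itertools
kin.OFF=np.pi/2
lo=np.array([-2.75,-.78,.31,-1.13,.13,-2.58])+.06; hi=np.array([2.75,2.1,2.55,4.27,2.63,2.58])-.06
def ik(p,Rt,seeds):
    b=None
    for s in seeds:
        o=least_squares(lambda j:np.r_[(fk(j,PK)[0]-p)*5,(fk(j,PK)[1].inv()*Rt).as_rotvec()],np.clip(s,lo+.01,hi-.01),bounds=(lo,hi),max_nfev=40)
        if o.cost<1e-6: return o.x
    return None
SE=[[.3,0,1.9,0,1,1.5],[.3,-.3,2.2,.8,1,0],[-.5,-.2,2.1,-.8,1,0],[0,-.2,2,1.6,1,-1],[-.3,0,1.9,2.8,1,-1]]
def pour(paz,th,psi,e,rimoff=.055,back=.03):
    """cup axis c, tool from cup frame: tool z at angle 90+e from c; psi chooses the side"""
    a=np.radians(paz);th=np.radians(th);e=np.radians(e)
    ph=np.array([np.cos(a),np.sin(a),0]);c=np.sin(th)*ph+np.array([0,0,np.cos(th)])
    q=np.array([-np.sin(a),np.cos(a),0]); d=np.cross(q,c)  # perpendicular to c in vertical plane
    s=np.cos(psi)*q+np.sin(psi)*d; t=-np.sin(e)*c+np.cos(e)*s
    y=np.cross(t,c)  # upright grasp: t fwd, c up -> t x c = right
    rim=MOUTH+rimoff*JA-back*ph; g=rim-(.09-.058)*c
    return c,t,frame(t,y),rim,g
def clear(t,g,c,rim):
    m=9
    for k in np.arange(.0,.25,.02):
        q=g-k*t; rad=.047 if k>.045 else .02
        rr=circ(MOUTH,JA,.06,24); m=min(m,np.linalg.norm(rr-q,axis=1).min()-rad)
        if k>.045:  # falling column of balls
            for z in np.arange(0,.08,.02): m=min(m,np.linalg.norm(rim+.02*c-[0,0,z+.01]-q)-rad-.02)
    return m
if __name__=="__main__":
    for e in(45,52,60):
        for az in(12,24,36):
            t=tz(az,e);j=ik(G+.0187*t,side(az,e),SE[:2]); print("grasp",e,az,None if j is None else np.round(j,2))
        res=[]
        for paz in range(-100,150,20):
            for psi in np.radians(np.arange(0,360,20)):
                c,t,Rt,rim,g=pour(paz,105,psi,e); m=clear(t,g,c,rim)
                if m<.012 : continue
                j=ik(g+.0187*t,Rt,SE)
                if j is not None: res.append((m,paz,round(np.degrees(psi)),np.round(j,2),np.round(t,2)))
        res.sort(key=lambda r:-r[0])
        for r in res[:12]: print(e,*r)
E
time timeout 500 python3 search.py
```

```text
grasp 45 12 None
grasp 45 24 None
grasp 45 36 [ 0.21  0.21  2.27  1.84  0.31 -0.59]
grasp 52 12 None
grasp 52 24 None
grasp 52 36 [0.23 0.2  2.22 1.18 0.26 0.08]
grasp 60 12 [ 0.39  0.21  2.14 -0.32  0.29  2.03]
grasp 60 24 [0.32 0.2  2.15 0.17 0.27 1.32]
grasp 60 36 [0.26 0.2  2.14 0.56 0.35 0.72]
real	0m5.611s
user	0m5.875s
sys	0m0.259s
```

```bash
cat > s2.py <<'E'
from search import *
for e in(50,60,72):
    res=[];nik=0
    for paz in range(-180,180,20):
        for psi in np.radians(np.arange(0,360,20)):
            c,t,Rt,rim,g=pour(paz,100,psi,e,.075,.03); m=clear(t,g,c,rim)
            if m<-.03: continue
            j=ik(g+.0187*t,Rt,SE)
            if j is not None: res.append((round(m,3),paz,round(np.degrees(psi)),np.round(j,2),np.round(t,2)))
    res.sort(key=lambda r:-r[0]); print(e,len(res))
    for r in res[:10]: print(*r)
E
time timeout 550 python3 s2.py
```

```text
50 105
-0.018 -180 80 [-0.31 -0.18  2.41  2.31  0.22  2.1 ] [ 0.86 -0.11 -0.49]
-0.018 -160 80 [-0.49 -0.14  2.39  1.62  0.61  2.48] [ 0.85  0.19 -0.49]
-0.018 -140 80 [-0.61 -0.04  2.29  1.37  0.96  2.43] [ 0.73  0.47 -0.49]
-0.018 -120 80 [-0.64  0.09  2.16  1.16  1.25  2.33] [ 0.53  0.69 -0.49]
-0.018 -100 80 [-0.63  0.22  2.01  0.98  1.49  2.22] [ 0.26  0.83 -0.49]
-0.018 -80 80 [-0.58  0.33  1.86  0.79  1.7   2.1 ] [-0.04  0.87 -0.49]
-0.018 -80 100 [-0.51  0.42  1.73  0.67  1.83  2.4 ] [-0.26  0.83 -0.49]
-0.018 -60 80 [-0.51  0.43  1.73  0.6   1.87  1.95] [-0.34  0.8  -0.49]
-0.018 -60 100 [-0.42  0.5   1.63  0.47  1.98  2.22] [-0.53  0.69 -0.49]
-0.018 -40 80 [-0.42  0.5   1.62  0.39  2.01  1.75] [-0.59  0.64 -0.49]
60 65
-0.027 -180 80 [-0.36 -0.1   2.47  2.61  0.51  1.77] [ 0.94 -0.09 -0.33]
-0.027 -160 80 [-0.56 -0.05  2.42  1.9   0.81  2.16] [ 0.91  0.24 -0.33]
-0.027 -140 80 [-0.66  0.07  2.31  1.54  1.12  2.22] [ 0.77  0.54 -0.33]
-0.027 -120 80 [-0.69  0.2   2.15  1.28  1.38  2.19] [ 0.54  0.77 -0.33]
-0.027 -100 80 [-0.66  0.32  1.99  1.06  1.61  2.14] [ 0.25  0.91 -0.33]
-0.027 -100 100 [-0.62  0.4   1.88  0.96  1.72  2.48] [ 0.08  0.94 -0.33]
-0.027 -80 80 [-0.6   0.44  1.83  0.86  1.82  2.06] [-0.08  0.94 -0.33]
-0.027 -80 100 [-0.54  0.5   1.73  0.76  1.91  2.37] [-0.25  0.91 -0.33]
-0.027 -60 80 [-0.51  0.53  1.68  0.65  2.    1.93] [-0.39  0.86 -0.33]
-0.027 -60 100 [-0.45  0.58  1.6   0.55  2.08  2.22] [-0.54  0.77 -0.33]
72 0
real	1m8.907s
user	1m8.878s
sys	0m0.276s
```

```bash
cat > s3.py <<'E'
from search import *
for e in(45,50):
    for az in(36,44,52,60): 
        t=tz(az,e);j=ik(G+.0187*t,side(az,e),SE); print("grasp",e,az,None if j is None else np.round(j,2))
    res=[]
    for paz in range(-140,21,20):
        for psi in np.radians(np.arange(0,121,20)):
            c,t,Rt,rim,g=pour(paz,100,psi,e,.07,.03)
            rr=np.vstack([circ(MOUTH,JA,.06,24)]+[circ(MOUTH-k*JA,JA,.046,24) for k in(.035,.08)])
            ks=np.arange(.054,.26,.02); B=g-ks[:,None]*t
            m1=min(np.linalg.norm(rr-b,axis=1).min() for b in B)-.045
            low=np.array([0,0,-1])-c*(-c[2]);low/=np.linalg.norm(low)
            col=np.array([rim+.012*c+.015*low+[0,0,-z] for z in np.arange(0,.07,.01)])
            m2=min(np.linalg.norm(col-b,axis=1).min() for b in B)-.045-.012
            lowrim=(rim+.031*low)[2]
            if min(m1,m2)<-.005: continue
            j=ik(g+.0187*t,Rt,SE)
            if j is not None: res.append((round(m1,3),round(m2,3),paz,round(np.degrees(psi)),np.round(j,2),np.round(t,2),np.round(lowrim,3)))
    res.sort(key=lambda r:-min(r[:2]))
    for r in res[:14]: print(*r)
E
time timeout 550 python3 s3.py
```

```text
grasp 45 36 [ 0.21  0.21  2.27  1.84  0.31 -0.59]
grasp 45 44 [ 0.15  0.23  2.25  1.62  0.43 -0.52]
grasp 45 52 [ 0.09  0.25  2.22  1.46  0.54 -0.51]
grasp 45 60 [ 0.05  0.28  2.18  1.33  0.66 -0.53]
0.051 -0.004 -120 80 [-0.61  0.06  2.15  1.1   1.18  2.41] [ 0.51  0.65 -0.56] 0.168
0.056 -0.004 -100 80 [-0.6   0.18  2.02  0.93  1.42  2.27] [ 0.26  0.78 -0.56] 0.168
0.061 -0.004 -80 80 [-0.56  0.29  1.88  0.76  1.63  2.12] [-0.02  0.83 -0.56] 0.168
0.051 -0.004 -80 100 [-0.48  0.4   1.73  0.62  1.78  2.42] [-0.26  0.78 -0.56] 0.168
0.066 -0.004 -60 80 [-0.5   0.38  1.75  0.58  1.8   1.96] [-0.3   0.77 -0.56] 0.168
0.056 -0.004 -60 100 [-0.4   0.47  1.64  0.43  1.92  2.23] [-0.51  0.65 -0.56] 0.168
0.071 -0.004 -40 80 [-0.42  0.46  1.65  0.38  1.94  1.76] [-0.55  0.62 -0.56] 0.168
0.06 -0.004 -40 100 [-0.32  0.51  1.57  0.21  2.01  2.  ] [-0.71  0.43 -0.56] 0.168
0.07 -0.004 -20 80 [-0.33  0.5   1.58  0.15  2.02  1.52] [-0.73  0.39 -0.56] 0.168
0.06 -0.004 -20 100 [-0.23  0.53  1.55 -0.03  2.04  1.75] [-0.81  0.16 -0.56] 0.168
0.065 -0.004 0 80 [-0.24  0.53  1.55 -0.09  2.04  1.27] [-0.82  0.12 -0.56] 0.168
0.059 -0.004 0 100 [-0.14  0.51  1.56 -0.27  2.    1.5 ] [-0.82 -0.12 -0.56] 0.168
0.061 -0.004 20 80 [-0.16  0.52  1.56 -0.32  1.99  1.02] [-0.81 -0.16 -0.56] 0.168
0.061 -0.004 20 100 [-0.06  0.47  1.62 -0.48  1.9   1.27] [-0.73 -0.39 -0.56] 0.168
grasp 50 36 [ 0.22  0.2   2.23  1.38  0.26 -0.12]
grasp 50 44 [ 0.17  0.22  2.22  1.31  0.38 -0.2 ]
grasp 50 52 [ 0.12  0.24  2.19  1.23  0.5  -0.27]
grasp 50 60 [ 0.09  0.27  2.15  1.15  0.61 -0.33]
real	0m5.391s
user	0m5.646s
sys	0m0.260s
```

```bash
sed -i 's/^G=np.*/G=np.array([*CUP,.050])/' h.py; sed -i 's/(.09-.058)/(.09-.050)/' search.py
cat > path.py <<'E'
from search import *
from scipy.spatial.transform import Slerp
E=45
def cupR(p,th,psi=90): return pour(p,th,np.radians(psi),E,.07,.03)[2]
gp=pour(20,102,np.pi/2,E,.07,.03)[4]
def tcp(g,Rt): return g+.0187*Rt.apply([0,0,1])
W=[("pre",G-.12*tz(44,E),cupR(44,0)),("grasp",G,cupR(44,0)),("lift",G+[0,0,.2],cupR(44,0)),("mid",np.array([.50,.12,.27]),cupR(36,20)),("over",gp+[-.02,0,.05],cupR(25,50)),("over2",gp+[-.01,0,.03],cupR(20,78)),("pour",gp,cupR(20,102))]
if __name__=="__main__":
    j=manip.state()["joint_pos"]
    for i,(n,g,r) in enumerate(W):
        if i:
            for f in(.25,.5,.75):
                rf=Slerp([0,1],R.concatenate([W[i-1][2],r]))(f); gf=W[i-1][1]*(1-f)+g*f
                q=ik(tcp(gf,rf),rf,[j]+SE); print("   ",f,None if q is None else np.round(q,2)); j=j if q is None else q
        q=ik(tcp(g,r),r,[j]+SE); print(n,np.round(tcp(g,r),3),np.round(r.apply([0,0,1]),2),None if q is None else np.round(q,2)); j=j if q is None else q
    go(tcp(W[0][1],W[0][2]),W[0][2])
E
timeout 300 python3 path.py
```

```text
pre [0.478 0.218 0.122] [ 0.51  0.49 -0.71] [-0.01 -0.14  2.41  1.17  0.57 -0.14]
    0.25 [ 0.04 -0.03  2.38  1.29  0.51 -0.24]
    0.5 [ 0.08  0.07  2.34  1.41  0.47 -0.35]
    0.75 [ 0.11  0.16  2.3   1.54  0.45 -0.46]
grasp [0.54  0.277 0.037] [ 0.51  0.49 -0.71] [ 0.15  0.25  2.25  1.66  0.43 -0.57]
    0.25 [ 0.15  0.12  2.25  1.39  0.43 -0.27]
    0.5 [0.15 0.01 2.24 1.14 0.47 0.01]
    0.75 [ 0.15 -0.1   2.22  0.94  0.54  0.23]
lift [0.54  0.277 0.237] [ 0.51  0.49 -0.71] [ 0.15 -0.18  2.18  0.8   0.61  0.4 ]
    0.25 [ 0.09 -0.22  2.17  0.64  0.71  0.54]
    0.5 [ 0.04 -0.25  2.15  0.51  0.8   0.64]
    0.75 [-0.01 -0.27  2.13  0.41  0.9   0.71]
mid [0.506 0.125 0.253] [ 0.34  0.25 -0.91] [-0.05 -0.28  2.11  0.32  0.99  0.75]
    0.25 [-0.13 -0.27  2.08  0.23  1.11  0.79]
    0.5 [-0.19 -0.24  2.05  0.13  1.22  0.81]
    0.75 [-0.26 -0.21  2.02  0.04  1.3   0.82]
over [ 0.429 -0.087  0.238] [-0.08 -0.04 -1.  ] [-0.32 -0.16  1.98 -0.06  1.38  0.83]
    0.25 [-0.27 -0.07  1.93 -0.13  1.45  0.91]
    0.5 [-0.24  0.02  1.87 -0.19  1.53  0.98]
    0.75 [-0.2   0.1   1.81 -0.24  1.61  1.03]
over2 [ 0.43  -0.089  0.221] [-0.51 -0.19 -0.84] [-0.18  0.19  1.76 -0.28  1.7   1.08]
    0.25 [-0.16  0.27  1.72 -0.32  1.76  1.1 ]
    0.5 [-0.14  0.34  1.68 -0.35  1.83  1.12]
    0.75 [-0.13  0.42  1.64 -0.38  1.89  1.13]
pour [ 0.435 -0.091  0.197] [-0.79 -0.29 -0.54] [-0.11  0.5   1.6  -0.42  1.96  1.14]
t 15.68 row [-4.1 -1.7  6.7] [ 26.5  -7.1 -15.7] j [ 0.38 -0.46  2.54 -0.93  0.22  2.5 ]
```

```bash
python3 -c "
from path import *
go([.45,.2,.28],side(44,60))"
```

```text
t 15.68 row [ 6.6  0.8 -5.1] [ 24.4 -21.8 -19.2] j [ 0.38 -0.46  2.54 -0.93  0.22  2.5 ]
```

```bash

python3 -m inch '[[2.2,0.3,-1.7,4,-3.6,-3.2],[4.4,0.5,-3.4,8,-7.2,-6.4],[6.6,0.8,-5.1,12,-10.8,-9.6],[6.6,0.8,-5.1,16,-14.4,-12.8],[6.6,0.8,-5.1,20,-18,-16]]' | grep pos
python3 -m inch '[[0,0,0,4,-3.6,-3.2],[0,0,0,4,-3.6,-3.2],[0,0,0,4,-3.6,-3.2]]' | grep pos
python3 -c "
from path import *
go([.45,.2,.28],side(44,60));go(tcp(W[0][1],W[0][2]),W[0][2])"
```

```text
ee_pos: [0.4527, 0.1894, 0.2521]
ee_pos: [0.4564, 0.1893, 0.2573]
t 16.35 row [ 1.5 -1.  -1.9] [ 17.4 -11.1 -12.6] j [ 0.23 -0.57  2.39  0.07  0.58  1.3 ]
t 16.35 row [-6.6 -3.3 11.9] [ 18.9   3.7 -10.2] j [ 0.23 -0.57  2.39  0.07  0.58  1.3 ]
```

```bash

python3 -m inch '[[0,-1,0,4.7,0.9,-2.5],[-1,-2,1,9.5,1.8,-5],[-2,-2.5,3,14.2,2.8,-7.6],[-4,-3,6,18.9,3.7,-10.2],[-5,-3.3,9,18.9,3.7,-10.2]]' | grep pos
python3 -m inch '[[0,0,0,0,0,0],[0,0,0,0,0,0]]' | grep pos
python3 -c "
from path import *
go(tcp(W[0][1],W[0][2]),W[0][2])"
```

```text
ee_pos: [0.4532, 0.2131, 0.1906]
ee_pos: [0.4523, 0.212, 0.1883]
t 16.93 row [-2.8  1.2  6.5] [ 3.3  2.5 -2.4] j [ 0.04 -0.4   2.43  0.76  0.63  0.39]
```

```bash

python3 -m inch '[[-1,0.5,2,3,2,-2],[-2,1,4,3.3,2.5,-2.4],[-2.8,1.2,6.5,3.3,2.5,-2.4],[-2.8,1.2,6.5,3.3,2.5,-2.4],[-2.8,1.2,6.5,3.3,2.5,-2.4]]' | grep pos
python3 -c "
from path import *
go(tcp(W[0][1],W[0][2]),W[0][2]);go(tcp(W[1][1],W[1][2]),W[1][2])
T,S=Cam('top'),Cam('side')
a=[crop(c.im,q,104,390) for c,q in((T,(190,230)),(S,(210,195)))]
cv2.imwrite('pics/m5.png',np.hstack(a)[:,:,::-1])"
```

```text
ee_pos: [0.4778, 0.2181, 0.1209]
t 17.35 row [ 0.1  0.1 -0. ] [-0.2  0.1  0. ] j [-0.01 -0.14  2.41  1.16  0.57 -0.13]
t 17.35 row [ 0.1  0.1 12. ] [-0.2  0.1  0. ] j [-0.01 -0.14  2.41  1.16  0.57 -0.13]
```

View pics/m5.png

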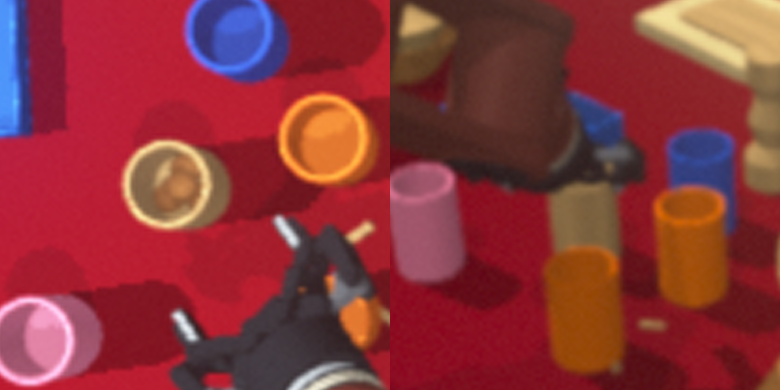

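```bash
python3 -c "
from h import *
T=Cam('top')
f=lambda u:((T.proj(u)[0]-[138,178])*3.75).round()
s=manip.state();t=rot(s['eef_rot']).apply([0,0,1]);y=rot(s['eef_rot']).apply([0,1,0])
p=s['ee_pos']
for k in(-.0425,0,.0425): print(f(p-.013*t+k*y))
print(f([*CUP,.09]),f([*CUP,0]),f(p+.12*t))"
```

```text
[190. 307.]
[235. 265.]
[281. 222.]
[170. 183.] [193. 188.] [170. 169.]
```

The fingers, at (285,230) and (182,325) in the crop, match the predicted pixels, and the cup rim at (168,186) matches the model. I'll advance and grip.

```bash

python3 -m inch '[[0,0,3,0,0,0],[0,0,6,0,0,0],[0,0,8.5,0,0,0],[0,0,10,0,0,0],[0,0,10,0,0,0]]' | grep -v rot
python3 -m inch '[[0,0,1,0,0,0],[0.1,0.1,2,0,0,0],[0.1,0.1,2,0,0,0]]' | grep -v rot
python3 -m inch '[[0,0,0,0,0,0],[0,0,0,0,0,0],[0,0,0,0,0,0],[0,0,0,0,0,0],[0,0,0,0,0,0]]' -1 40| grep -v rot
python3 -m inch '[[0,0,0,0,0,0],[0,0,0,0,0,0],[0,0,0,0,0,0]]' | grep -v rot
python3 -c "
from path import *
s=manip.state();t=rot(s['eef_rot']).apply([0,0,1]);print('grasp pt',s['ee_pos']-.0187*t)
go(tcp(W[2][1],W[2][2]),W[2][2])"
```

```text
time_s: 17.92
ee_pos: [0.5325, 0.2684, 0.0551]
ft_force: [0.4, 0.1, 1.0]
gripper_width: 0.0856
finger_force: 0.0
time_s: 18.17
ee_pos: [0.5432, 0.2769, 0.0419]
ft_force: [-0.3, 0.5, 0.2]
gripper_width: 0.0857
finger_force: 0.0
time_s: 18.58
ee_pos: [0.5424, 0.2765, 0.0413]
ft_force: [-3.7, -2.7, 9.5]
gripper_width: 0.061
finger_force: 44.3
time_s: 18.83
ee_pos: [0.5424, 0.2765, 0.0413]
ft_force: [-3.7, -3.1, 8.7]
gripper_width: 0.0612
finger_force: 44.3
grasp pt [0.53280597 0.26724282 0.05441621]
t 18.83 row [ 13.8  -0.2 -13.9] [ 0.  -0.4  0.2] j [ 0.14  0.24  2.24  1.65  0.43 -0.56]
```

```bash

python3 -m inch '[[0.7,0,-0.7,0,0,0],[2,0,-2,0,0,0],[3.5,0,-3.5,0,0,0],[5,0,-5,0,0,0],[7,0,-7,0,0,0]]' | grep -v rot
python3 -m inch '[[2,0,-2,0,0,0],[4,0,-4,0,0,0],[6,0,-6,0,0,0],[7,0,-7,0,0,0],[7,0,-7,0,0,0]]' | grep -v rot
python3 -c "
from path import *
go(tcp(W[3][1],W[3][2]),W[3][2])"
```

```text
time_s: 19.25
ee_pos: [0.5389, 0.2752, 0.1364]
ft_force: [0.7, 0.7, -1.6]
gripper_width: 0.0609
finger_force: 44.3
time_s: 19.67
ee_pos: [0.543, 0.276, 0.2426]
ft_force: [0.9, 0.4, -1.0]
gripper_width: 0.061
finger_force: 44.3
t 19.67 row [ -8.5   8.3 -10.1] [ -4.3 -20.5   6.9] j [ 0.14 -0.18  2.18  0.8   0.61  0.39]
```

```bash

python3 -m inch '[[-1.5,1.5,-2,-0.8,-4,1.4],[-3.4,3.3,-4,-1.7,-8.2,2.8],[-5.1,5,-6,-2.6,-12.3,4.1],[-6.8,6.6,-8,-3.4,-16.4,5.5],[-8.5,8.3,-10.1,-4.3,-20.5,6.9]]' | grep pos
python3 -m inch '[[0,0,0,0,0,0]]' | grep pos
python3 -c "
from path import *
go(tcp(W[4][1],W[4][2]),W[4][2])"
```

```text
ee_pos: [0.5018, 0.1234, 0.2456]
ee_pos: [0.5044, 0.1216, 0.248]
t 20.17 row [-17.1  12.4  -6.7] [ -2.  -29.3  10.8] j [-0.06 -0.27  2.11  0.32  0.99  0.76]
```

```bash

python3 -m inch '[[-2.8,2,-0.7,-0.3,-3,1.2],[-5.6,4,-1.6,-0.7,-7,2.5],[-8.5,6.2,-2.8,-1,-12,4.5],[-11.4,8.3,-4,-1.3,-17,6.3],[-14.2,10.3,-5.4,-1.6,-22,8.1]]' | grep pos
python3 -m inch '[[0,0,0,0,0,0]]' | grep pos
python3 -c "
from path import *
go(tcp(W[4][1],W[4][2]),W[4][2])"
```

```text
ee_pos: [0.44, -0.0484, 0.2354]
ee_pos: [0.4413, -0.0509, 0.2359]
t 20.67 row [-2.8  2.6 -0.4] [-0.5 -7.1  2.7] j [-0.3  -0.21  2.03  0.03  1.3   0.78]
```

```bash

python3 -m inch '[[-1.4,1.3,-0.2,-0.2,-3.5,1.3],[-2.8,2.6,-0.4,-0.5,-7,2.7],[-2.8,2.6,-0.4,-0.5,-7,2.7]]' | grep pos
python3 -c "
from path import *
go(tcp(W[5][1],W[5][2]),W[5][2]); go(tcp(W[6][1],W[6][2]),W[6][2])
T,S=Cam('top'),Cam('side')
a=[crop(c.im,q,120,390) for c,q in((T,(300,212)),(S,(284,195)))]
cv2.imwrite('pics/m6.png',np.hstack(a)[:,:,::-1])"
```

```text
ee_pos: [0.429, -0.0844, 0.2382]
t 20.92 row [0.1 0.5 1.7] [  1.5 -28.3   4.9] j [-0.32 -0.16  1.99 -0.06  1.37  0.83]
t 20.92 row [0.6 0.9 4.1] [  2.6 -52.3   4.6] j [-0.32 -0.16  1.99 -0.06  1.37  0.83]
```

View pics/m6.png

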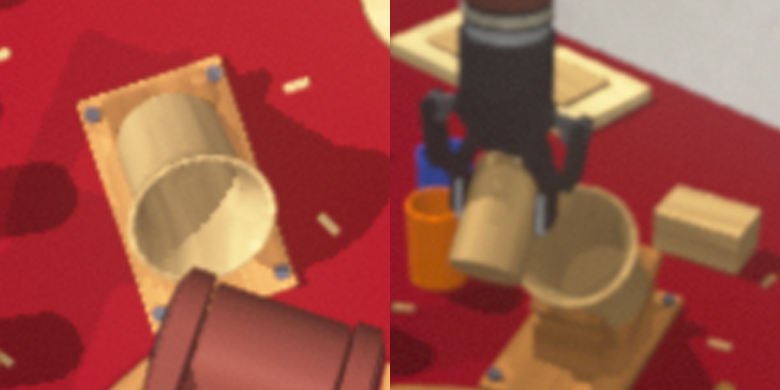

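The cup is tilted 50° with its mouth towards the jar mouth; it sits just on the robot's side of the rim (side crop (580,245)). I'll tip it now.

```bash

python3 -m inch '[[0,0.1,0.3,0.3,-5.6,1],[0,0.2,0.7,0.6,-11.3,2],[0,0.3,1,0.9,-17,3],[0.1,0.4,1.4,1.2,-22.6,4],[0.1,0.5,1.7,1.5,-28.3,4.9]]' | grep pos
python3 -c "
from path import *
go(tcp(W[6][1],W[6][2]),W[6][2])"
```

```text
ee_pos: [0.4317, -0.0868, 0.2224]
t 21.43 row [1.5 0.5 2. ] [  0.1 -24.1   0.1] j [-0.17  0.19  1.75 -0.28  1.7   1.08]
```

```bash

python3 -m inch '[[0.3,0.2,0.5,0,-5,0],[0.7,0.3,1,0,-10,0],[1,0.4,1.5,0,-15,0],[1.5,0.5,2,0,-20,0],[1.5,0.5,2,0,-24,0]]' | grep pos
python3 -m inch '[[0,0,0,0,0,0],[0,0,0,0,0,0],[0,0,0,0,0,0],[0,0,0,0,0,0],[0,0,0,0,0,0]]' | grep -v rot
python3 -m inch '[[0,0,0,0,-4,0],[0,0,0,0,-6,0],[0,0,0,0,-6,0],[0,0,0,0,-6,0],[0,0,0,0,-6,0]]' | grep -v rot
python3 -m inch '[[0,0,0,0,0,0],[0,0,0,0,0,0],[0,0,0,0,0,0],[0,0,0,0,0,0],[0,0,0,0,0,0]]' | grep -v rot
python3 -c "
from path import *
go(tcp(W[6][1],W[6][2]),W[6][2]);go(tcp(W[5][1],W[5][2]),W[5][2])
r=rot(manip.state()['eef_rot']);print('cup axis',r.apply(np.array([np.cos(np.pi/4),0,-np.sin(np.pi/4)])))
T,S=Cam('top'),Cam('side')
a=[crop(c.im,q,120,390) for c,q in((T,(300,212)),(S,(284,195)))]
cv2.imwrite('pics/m7.png',np.hstack(a)[:,:,::-1])"
```

```text
ee_pos: [0.4343, -0.0909, 0.1951]
time_s: 22.27
ee_pos: [0.435, -0.0924, 0.1992]
ft_force: [-0.9, -0.6, -0.8]
gripper_width: 0.0613
finger_force: 45.3
time_s: 22.68
ee_pos: [0.4348, -0.0924, 0.1982]
ft_force: [-0.4, -0.3, -0.6]
gripper_width: 0.0611
finger_force: 45.3
time_s: 23.1
ee_pos: [0.4348, -0.0924, 0.1981]
ft_force: [-0.2, 0.7, -1.1]
gripper_width: 0.0611
finger_force: 45.3
t 23.1 row [ 0.2 -0.1 -0. ] [ 0.1  5.8 -0. ] j [-0.1   0.56  1.56 -0.45  2.03  1.14]
t 23.1 row [-2.2 -0.4 -0.8] [ 0.1 29.8 -0. ] j [-0.1   0.56  1.56 -0.45  2.03  1.14]
cup axis [ 0.89409554  0.32672424 -0.3063404 ]
```

View pics/m7.png

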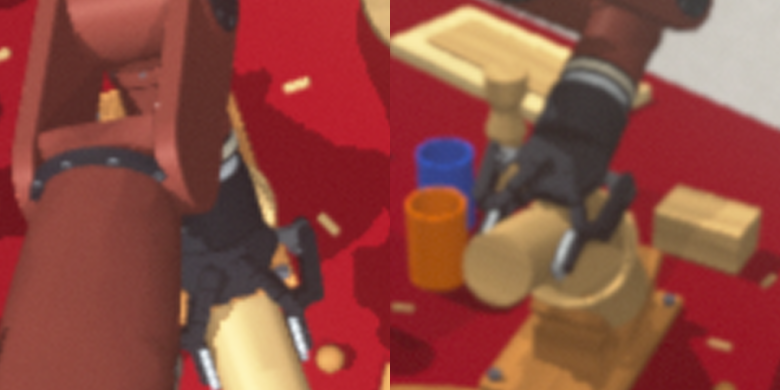

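One ball seems to lie on the table at top crop (330,358), about px (341,262). I'll back off and look.

```bash
cat > balls.py <<'E'
from h import *
def find():
    T=Cam('top');hsv=cv2.cvtColor(T.im,cv2.COLOR_RGB2HSV); m=((hsv[...,0]>8)&(hsv[...,0]<28)&(hsv[...,2]>120)).astype(np.uint8)
    n,_,st,ce=cv2.connectedComponentsWithStats(m)
    for s,c in zip(st[1:],ce[1:]):
        if 35<s[4]<130 and .65<s[2]/s[3]<1.5 and s[4]/s[2]/s[3]>.6: print(c.round(1),s[4],T.onz(c,.012).round(3))
    return T
E
python3 -c "
from balls import *
find();print()
for i in range(3): manip.read_camera('side')
find();print(manip.state()['time_s'])"
python3 -m inch '[[-1,0,-1,0,6,0],[-2,0,-2,0,12,0],[-3,0,-3,0,18,0],[-4,0,-4,0,24,0],[-5,0,-5,0,30,0]]' | grep pos
python3 -m inch '[[0,0,0,0,6,0],[0,0,0,0,12,0],[0,0,0,0,18,0],[0,0,0,0,24,0],[0,0,0,0,30,0]]' | grep pos
python3 -c "
from balls import *
T=find();S=Cam('side');s=manip.state()
a=[crop(c.im,q,140,390) for c,q in((T,(310,222)),(S,(290,225)))]
cv2.imwrite('pics/m8.png',np.hstack(a)[:,:,::-1]);print(s)"
```

```text
[274.1 184.7] 65 [0.656 0.031 0.012]
[159.6 232.5] 51 [0.515 0.35  0.012]
[342.8 263.4] 53 [ 0.44  -0.164  0.012]

[274.1 184.6] 64 [0.656 0.031 0.012]
[147.7 230.4] 49 [0.52  0.384 0.012]
[343.7 264.2] 51 [ 0.438 -0.166  0.012]
[410.  269.3] 42 [ 0.427 -0.351  0.012]
23.45
ee_pos: [0.4557, -0.0847, 0.2664]
ee_pos: [0.4551, -0.0848, 0.2662]
[138.5 228.6] 50 [0.525 0.41  0.012]
{'time_s': 24.3833, 'joint_pos': array([-0.31729581, -0.14377319,  1.92116365, -0.03273954,  1.40256517,
        0.91105638]), 'qd': array([ 0.0289542 ,  0.07130168, -0.05843533, -0.03105743,  0.03101608,
        0.03929566]), 'joint_torque': array([-2.30994592e-01, -2.65459424e+01, -3.13848317e+01,  2.75034830e-02,
       -4.60349873e-02, -1.97615786e-01]), 'ee_pos': array([ 0.45246779, -0.0852515 ,  0.26559812]), 'eef_rot': array([ 0.00520079,  0.98454436,  0.17333775, -0.02448227]), 'ft_force': array([-0.56977501, -1.01835595, -1.26431995]), 'wrist_torque': array([ 0.037365  , -0.02519744,  0.02988817]), 'finger_force': 45.22361168637872, 'gripper_width': 0.06120162651893908}
```

View pics/m8.png

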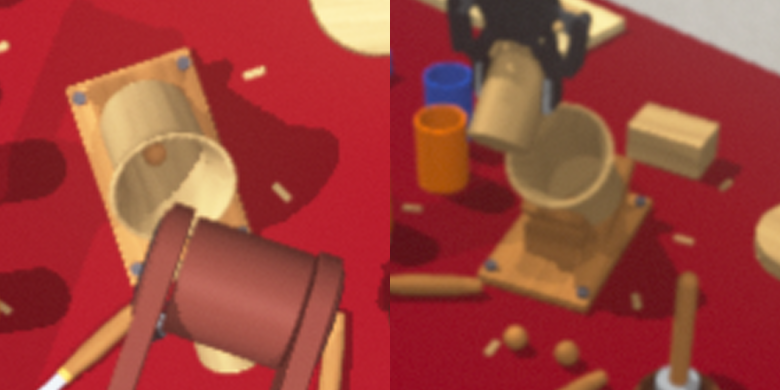

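The side crop shows two balls on the table at (515,338) and (567,352). Top (138,228) has a third, rolling to the left and slowing, and one ball is in the jar at crop (155,153). The cup is empty. I'll stand the cup down at its old place first, then pick the three balls up singly.

```bash
python3 -c "
from path import *
from balls import find
go(tcp(W[3][1],W[3][2]),W[3][2]); find()"
```

```text
t 24.38 row [ 12.3 -17.9   0.6] [  3.2  27.7 -15.9] j [-0.32 -0.14  1.92 -0.03  1.4   0.91]
[138.4 228.7] 49 [0.525 0.41  0.012]
```

```bash

python3 -m inch '[[2.2,-3.2,0,0.6,5.3,-3.1],[4.5,-6.5,0.2,1.3,10.7,-6.2],[6.7,-9.8,0.3,1.9,16,-9.3],[9,-13.1,0.4,2.5,21.4,-12.4],[11.2,-16.3,0.6,3.2,27,-15.6]]' | grep pos
python3 -c "
from path import *
go(tcp(W[2][1]-[0,0,.08],W[2][2]),W[2][2])"
```

```text
ee_pos: [0.5047, 0.1089, 0.2541]
t 24.85 row [  7.5 -11.5  14.1] [ 4.4 20.5 -6.6] j [-0.09 -0.28  2.11  0.33  1.01  0.72]
```

```bash

python3 -m inch '[[1.5,-2.3,2.5,0.8,4,-1.3],[3,-4.6,5.3,1.7,8.2,-2.6],[4.5,-6.9,8.2,2.6,12.3,-4],[6,-9.2,11.1,3.5,16.4,-5.3],[7.5,-11.5,14.1,4.4,20.5,-6.6]]' | grep pos
python3 -m inch '[[0,0,0,0,0,0]]' | grep pos
python3 -c "
from path import *
go(tcp(G+[.002,0,.015],W[2][2]),W[2][2]);go(tcp(G+[.002,0,.0055],W[2][2]),W[2][2])"
```

```text
ee_pos: [0.5354, 0.2693, 0.1593]
ee_pos: [0.5316, 0.2701, 0.1541]
t 25.35 row [-6.2  0.4  8.2] [-0.6  1.6 -0.6] j [ 0.13 -0.05  2.24  0.99  0.52  0.17]
t 25.35 row [-6.8  0.4  8.9] [-0.6  1.6 -0.6] j [ 0.13 -0.05  2.24  0.99  0.52  0.17]
```

```bash

python3 -m inch '[[-2.5,0.2,3.2,-0.6,1.6,-0.6],[-5,0.4,6.4,-0.6,1.6,-0.6],[-6.2,0.4,8.2,-0.6,1.6,-0.6],[-6.2,0.4,8.2,-0.6,1.6,-0.6],[-6.2,0.4,8.2,-0.6,1.6,-0.6]]' | grep -v rot
python3 -c "
from path import *
go(tcp(np.array([.5328,.2672,.0554]),W[2][2]),W[2][2])
s=manip.state();r=rot(s['eef_rot']);print('gp',s['ee_pos']-.0187*r.apply([0,0,1]))"
```

```text
time_s: 25.77
ee_pos: [0.5461, 0.2727, 0.0551]
ft_force: [-0.4, -0.4, -2.2]
gripper_width: 0.0609
finger_force: 45.3
t 25.77 row [-0.9 -0.5  0.9] [ 0.5 -0.2  0. ] j [ 0.14  0.21  2.24  1.56  0.42 -0.46]
gp [0.53643018 0.26361188 0.06831361]
```

```bash

python3 -m inch '[[-0.2,-0.2,0.2,0.2,0,0],[-0.5,-0.4,0.5,0.3,0,0],[-0.8,-0.4,0.8,0.3,0,0],[-0.9,-0.4,0.9,0.3,0,0],[-0.9,-0.4,0.9,0.3,0,0]]' | grep -v rot
python3 -c "
from path import *
s=manip.state();r=rot(s['eef_rot']);print('gp',s['ee_pos']-.0187*r.apply([0,0,1]),'tilt',np.degrees((r.inv()*W[2][2]).as_rotvec()))"
```

```text
time_s: 26.18
ee_pos: [0.5468, 0.2757, 0.0488]
ft_force: [-0.1, -0.3, -1.1]
gripper_width: 0.0609
finger_force: 45.3
gp [0.53706485 0.26648055 0.06184843] tilt [ 0.4848531  -0.69265261  0.23800119]
```

```bash

python3 -m inch '[[-0.2,0,0.2,0.3,-0.4,0.2],[-0.4,0,0.4,0.3,-0.4,0.2],[-0.5,0,0.5,0.3,-0.4,0.2],[-0.5,0,0.5,0.3,-0.4,0.2]]' | grep -v rot
python3 -m inch '[[0,0,0,0,0,0],[0,0,0,0,0,0]]' | grep -v rot
python3 -c "
from path import *
s=manip.state();r=rot(s['eef_rot']);print('gp',s['ee_pos']-.0187*r.apply([0,0,1]),'tilt',np.degrees((r.inv()*W[2][2]).as_rotvec()))"
```

```text
time_s: 26.52
ee_pos: [0.5469, 0.2755, 0.0413]
ft_force: [1.7, 0.5, 0.9]
gripper_width: 0.0612
finger_force: 45.4
time_s: 26.68
ee_pos: [0.5469, 0.2755, 0.0413]
ft_force: [1.3, 0.1, 2.4]
gripper_width: 0.0614
finger_force: 45.5
gp [0.53732674 0.26634179 0.05447521] tilt [ 0.18765616 -0.28602817 -0.02740908]
```

Contact, and the cup is upright. I'll release and retreat along the tool axis.

```bash

python3 -m inch '[[0,0,0,0,0,0],[0,0,0,0,0,0],[0,0,0,0,0,0],[0,0,0,0,0,0],[0,0,0,0,0,0]]' 1 | grep -v rot
python3 -m inch '[[0,0,0,0,0,0],[0,0,-1,0,0,0],[0,0,-3,0,0,0],[0,0,-6,0,0,0],[0,0,-9,0,0,0]]' | grep -v rot
python3 -m inch '[[0,0,-3,0,0,0],[1,0,-6,0,0,0],[3,0,-9,0,0,0],[4,0,-11,0,0,0],[4,0,-11,0,0,0]]' | grep -v rot
python3 - <<'E'
from balls import *
T=find(); S=Cam("side"); print("side blobs")
hsv=cv2.cvtColor(S.im,cv2.COLOR_RGB2HSV); m=((hsv[...,0]>6)&(hsv[...,0]<28)&(hsv[...,2]>110)).astype(np.uint8)
n,_,st,ce=cv2.connectedComponentsWithStats(m)
for s,c in zip(st[1:],ce[1:]):
    if 15<s[4]<130 and .6<s[2]/s[3]<1.7: print(c.round(1),s[4],S.onz(c,.012).round(3))
# cup rim: bright ring fit in top
hsv=cv2.cvtColor(T.im,cv2.COLOR_RGB2HSV);print("cup expected px",T.proj([.537,.266,.09]))
for u in ((341,262),(344,264)): print(u,T.im[u[1],u[0]])
go([.42,.16,.28],align(np.array([0,0,-1.])))
E
```

```text
time_s: 27.1
ee_pos: [0.5456, 0.2753, 0.0401]
ft_force: [-0.2, 0.7, 0.2]
gripper_width: 0.0856
finger_force: 0.0
time_s: 27.52
ee_pos: [0.4988, 0.2307, 0.1034]
ft_force: [0.2, 0.4, 1.1]
gripper_width: 0.0855
finger_force: 0.0
time_s: 27.93
ee_pos: [0.4669, 0.1958, 0.2166]
ft_force: [0.6, 0.4, 0.1]
gripper_width: 0.0851
finger_force: 0.0
[138.5 228.6] 50 [0.525 0.41  0.012]
[343.7 264.2] 50 [ 0.438 -0.166  0.012]
[324.3 270.8] 51 [ 0.419 -0.113  0.012]
side blobs
[109.8 161.6] 103 [0.455 0.841 0.012]
[185.5 193.4] 31 [0.529 0.407 0.012]
[  2.1 210.2] 42 [-0.009  0.797  0.012]
[308.3 263.1] 16 [ 0.552 -0.17   0.012]
[265.  275.6] 54 [ 0.423 -0.116  0.012]
[ 77.2 289.6] 93 [0.009 0.219 0.012]
[256.5 279.9] 16 [ 0.393 -0.111  0.012]
[283.5 281.3] 48 [ 0.443 -0.17   0.012]
cup expected px [[183.84513247 224.20873544]]
(341, 262) [144  86  55]
(344, 264) [181 121  71]
t 28.03 row [ 0.9 -0.4 -8.9] [  0.3 -45.3  -0. ] j [-0.07 -0.4   2.4   0.87  0.76  0.19]
```

```bash
python3 -c "
from h import *
go([.526,.409,.15],frame([0,0,-1],[0,-1,0]))"
```

```text
t 28.03 row [  9.2 -11.1  17.9] [-17.1 -43.1  41.6] j [-0.07 -0.4   2.4   0.87  0.76  0.19]
```

```bash

python3 -m inch '[[1.9,-2,2.4,-1.9,-4.8,4.6],[3.8,-4,4.8,-3.8,-9.6,9.2],[5.6,-6,7.2,-5.7,-14.4,13.9],[6.6,-8,10,-7.6,-19.2,18.5],[8,-9.5,13,-9.5,-24,23.1]]' 0.1 | grep pos
python3 -m inch '[[0,0,0,-1.9,-4.8,4.6],[0,0,0,-3.8,-9.6,9.2],[0,0,0,-5.7,-14.4,13.9],[0,0,0,-7.6,-19.1,18.5],[0,0,0,-7.6,-19.1,18.5]]' | grep pos
python3 - <<'E'
from balls import *
T=find(); go([.527,.409,.06],frame([0,0,-1],[0,-1,0]))
E
```

```text
ee_pos: [0.4809, 0.2845, 0.1897]
ee_pos: [0.4838, 0.2856, 0.1913]
[138.5 228.6] 50 [0.525 0.41  0.012]
[343.6 264.2] 54 [ 0.438 -0.166  0.012]
[324.3 270.9] 50 [ 0.419 -0.113  0.012]
t 28.92 row [  4.3 -10.3  14.9] [ -5.  -10.2  12. ] j [ 0.39 -0.    1.95  0.04  1.01  1.73]
```

```bash

python3 -m inch '[[1,-2.5,1.5,-2,-4,4.5],[2.2,-5,4,-4,-8,9],[3.3,-7.5,7,-5,-10.2,12],[4,-10,10,-5,-10.2,12],[4,-10,11,-5,-10.2,12]]' | grep pos
python3 -m inch '[[0,0,0,0,0,0]]' | grep pos
python3 - <<'E'
from balls import *
go([.527,.409,.004],frame([0,0,-1],[0,-1,0]))
E
```

```text
ee_pos: [0.5155, 0.4027, 0.0921]
ee_pos: [0.5142, 0.3989, 0.0924]
t 29.42 row [ 1.4 -1.   8.8] [ 0.2  0.5 -0. ] j [0.55 0.42 1.64 0.   1.1  2.12]
```

```bash

python3 -m inch '[[0.7,-0.5,1,0,0.5,0],[1.4,-1,3,0,0.5,0],[1.4,-1,5,0,0.5,0],[1.4,-1,7,0,0.5,0],[1.4,-1,7,0,0.5,0]]' | grep -v rot
python3 - <<'E'
from balls import *
go([.527,.409,.004],frame([0,0,-1],[0,-1,0]))
E
```

```text
time_s: 29.83
ee_pos: [0.5302, 0.4076, 0.0261]
ft_force: [-1.2, 0.5, -0.4]
gripper_width: 0.0472
finger_force: 0.0
t 29.83 row [-0.3 -0.1  2.2] [ 0.1 -0.3 -0.3] j [ 0.55  0.53  1.62 -0.01  0.99  2.13]
```

```bash

python3 -m inch '[[-0.2,0,0.7,0,0,0],[-0.3,0,1.3,0,0,0],[-0.3,0,1.8,0,0,0],[-0.3,0,1.9,0,0,0],[-0.3,0,1.9,0,0,0]]' | grep -v rot
python3 -m inch '[[0,0,0,0,0,0],[0,0,0,0,0,0],[0,0,0,0,0,0],[0,0,0,0,0,0],[0,0,0,0,0,0]]' -1 30 | grep -v rot
python3 -m inch '[[0,0,-1,0,0,0],[0,0,-4,0,0,0],[0,0,-8,0,0,0],[0,0,-12,0,0,0],[0,0,-16,0,0,0]]' | grep -v rot
python3 - <<'E'
from balls import *
go([.563,-.045,.22])
E
```

```text
time_s: 30.25
ee_pos: [0.5301, 0.4107, 0.0109]
ft_force: [-0.1, 0.9, -0.3]
gripper_width: 0.047
finger_force: 0.0
time_s: 30.67
ee_pos: [0.5306, 0.411, 0.0114]
ft_force: [-0.2, -0.7, 2.4]
gripper_width: 0.021
finger_force: 29.3
time_s: 31.08
ee_pos: [0.5275, 0.4101, 0.172]
ft_force: [0.1, 0.0, -0.1]
gripper_width: 0.0215
finger_force: 29.4
t 31.08 row [ 3.8 45.5 -4.8] [0. 0. 0.] j [ 0.56  0.35  1.56 -0.    1.22  2.13]
```

```bash

python3 -m inch '[[0,2,-2,0,0,0],[0.5,6,-3.5,0,0,0],[1,10,-5,0,0,0],[1.5,14,-5,0,0,0],[2,18,-5,0,0,0]]' | grep -v rot
python3 -m inch '[[0,4,0,0,0,0],[0.5,8,0,0,0,0],[1,12,0,0,0,0],[1.2,16,0,0,0,0],[1.5,20,0,0,0,0]]' | grep -v rot
python3 - <<'E'
from balls import *
go([.563,-.045,.19])
E
```

```text
time_s: 31.5
ee_pos: [0.5477, 0.2293, 0.2232]
ft_force: [1.1, 0.3, -1.0]
gripper_width: 0.0211
finger_force: 29.5
time_s: 31.92
ee_pos: [0.5608, 0.0285, 0.221]
ft_force: [-0.1, -0.8, -0.1]
gripper_width: 0.0214
finger_force: 29.5
t 31.92 row [0.2 7.4 3.1] [0. 0. 0.] j [-0.08  0.08  1.78  0.    1.26  1.5 ]
```

```bash

python3 -m inch '[[0.1,2.5,0,0,0,0],[0.2,5,0.5,0,0,0],[0.2,7,2,0,0,0],[0.2,7.4,4,0,0,0],[0.2,7.4,5,0,0,0]]' | grep -v rot
python3 -m inch '[[0,0,0,0,0,0],[0,0,0,0,0,0]]' | grep -v rot
python3 -m inch '[[0,0,0,0,0,0],[0,0,0,0,0,0],[0,0,0,0,0,0]]' -0.05 | grep -v rot
python3 -m inch '[[0,0,-2,0,0,0],[0,0,-4,0,0,0],[0,0,-4,0,0,0]]' | grep -v rot
python3 - <<'E'
from balls import *
find();go([.44,-.168,.10],frame([0,0,-1],[1,0,0]))
go([.44,-.168,.10],frame([0,0,-1],[-1,0,0]))
E
```

```text
time_s: 32.33
ee_pos: [0.5622, -0.0451, 0.1688]
ft_force: [-0.3, 0.4, -0.4]
gripper_width: 0.0209
finger_force: 29.5
time_s: 32.5
ee_pos: [0.5627, -0.043, 0.1698]
ft_force: [0.4, -0.2, 1.1]
gripper_width: 0.0211
finger_force: 29.5
time_s: 32.75
ee_pos: [0.5644, -0.0431, 0.1719]
ft_force: [0.2, -0.5, 0.5]
gripper_width: 0.0406
finger_force: 0.0
time_s: 33.0
ee_pos: [0.5663, -0.0439, 0.2159]
ft_force: [1.2, -1.1, 1.1]
gripper_width: 0.0408
finger_force: 0.0
[289.2 262.5] 67 [ 0.44  -0.015  0.012]
[343.7 264.2] 50 [ 0.438 -0.166  0.012]
t 33.05 row [-12.7  12.5  11.2] [  0.8  -0.8 -90.2] j [-0.2   0.1   1.78  0.    1.24  1.37]
t 33.05 row [-12.7  12.5  11.2] [-0.8 -0.8 89.8] j [-0.2   0.1   1.78  0.    1.24  1.37]
```

```bash

python3 -m inch '[[-2,2,0,0,0,-7],[-5,4.5,0,0,0,-14],[-8,7,1,0,0,-21],[-10.5,10,2,0,0,-28],[-12.7,12.5,3,0,0,-35]]' 0.1 | grep pos
python3 -m inch '[[0,0,1,0,0,-7],[0,0,3,0,0,-14],[0,0,5,0,0,-21],[0,0,7,0,0,-28],[0,0,8,0,0,-35]]' | grep pos
python3 -m inch '[[0,0,0,0,0,-7],[0,0,0,0,0,-14],[0,0,0,0,0,-20],[0,0,0,0,0,-20],[0,0,0,0,0,-20]]' | grep pos
python3 - <<'E'
from balls import *
T=find();go([.44,-.168,.0],frame([0,0,-1],[1,0,0]))
S=Cam('side'); cv2.imwrite('pics/raw.png',T.im[:,:,::-1])
m=T.im[180:235,275:330].astype(int); h=cv2.cvtColor(T.im,cv2.COLOR_RGB2HSV)[185:232,280:325]
r=T.im[185:232,280:325].astype(int); o=(r[...,0]-r[...,2]>75)&(r[...,0]<200); n,_,st,ce=cv2.connectedComponentsWithStats(o.astype(np.uint8))
for s,c in zip(st[1:],ce[1:]):
    if s[4]>8: print(c+[280,185],s)
E
```

```text
ee_pos: [0.4369, -0.166, 0.1792]
ee_pos: [0.4371, -0.1643, 0.0969]
ee_pos: [0.4389, -0.1651, 0.0995]
[324.4 271. ] 53 [ 0.418 -0.113  0.012]
t 34.35 row [-0.3  0.  10. ] [ 0.6 -0.1 -1.8] j [-0.51  0.04  2.08  0.01  1.01 -0.49]
[305.22351572 203.97322468] [  1   0  44  47 859]
[322.6 227.9] [39 36  6 11 30]
```

```bash

python3 -m inch '[[-0.3,0,2,0,0,-1.8],[-0.3,0,4,0,0,-1.8],[-0.3,0,6,0,0,-1.8],[-0.3,0,8,0,0,-1.8],[-0.3,0,8.6,0,0,-1.8]]' | grep -v rot
python3 -m inch '[[0,0,0.4,0,0,0],[0,0,0.8,0,0,0],[0,0,0.8,0,0,0]]' | grep -v rot
python3 -m inch '[[0,0,0,0,0,0],[0,0,0,0,0,0],[0,0,0,0,0,0],[0,0,0,0,0,0],[0,0,0,0,0,0]]' -1 30 | grep -v rot
```

```text
time_s: 34.82
ee_pos: [0.4379, -0.1671, 0.0114]
ft_force: [-0.6, 0.1, -0.0]
gripper_width: 0.0473
finger_force: 0.0
time_s: 35.07
ee_pos: [0.4406, -0.1685, 0.0062]
ft_force: [0.3, 1.0, 1.3]
gripper_width: 0.047
finger_force: 0.0
time_s: 35.48
ee_pos: [0.4411, -0.1688, 0.007]
ft_force: [-0.2, -0.4, 5.0]
gripper_width: 0.0217
finger_force: 29.4
```

```bash

python3 -m inch '[[0,0,-2,0,0,0],[0,0,-6,0,0,0],[0,0,-10,0,0,0],[0,0,-14,0,0,0],[0,0,-18,0,0,0]]' | grep -v rot
python3 - <<'E'
from balls import *
find();go([.56,-.045,.21])
E
```

```text
time_s: 35.9
ee_pos: [0.4376, -0.1681, 0.1875]
ft_force: [1.5, 0.2, -0.2]
gripper_width: 0.022
finger_force: 29.6
[324.4 270.9] 53 [ 0.418 -0.113  0.012]
[410.  269.3] 42 [ 0.427 -0.351  0.012]
[356.9 302.3] 54 [ 0.334 -0.205  0.012]
t 35.95 row [12.6 11.8 -1.1] [0. 0. 0.] j [-0.52 -0.09  2.01  0.01  1.2  -0.53]
```

```bash

python3 -m inch '[[2,2,-1.5,0,0,0],[4.8,4.5,-3,0,0,0],[7.6,7.1,-3,0,0,0],[10.2,9.5,-3,0,0,0],[12.6,11.8,-2.5,0,0,0]]' | grep -v rot
python3 -m inch '[[0,0,1,0,0,0],[0,0,2.2,0,0,0],[0,0,2.2,0,0,0]]' | grep -v rot
python3 -m inch '[[0,0,0,0,0,0],[0,0,0,0,0,0],[0,0,0,0,0,0]]' -0.05 | grep -v rot
python3 -m inch '[[0,0,-2,0,0,0],[0,0,-4,0,0,0],[0,0,-4,0,0,0]]' | grep -v rot
python3 - <<'E'
from balls import *
find();go([.421,-.1145,.10],frame([0,0,-1],[1,0,0]))
E
```

```text
time_s: 36.37
ee_pos: [0.5576, -0.0408, 0.2138]
ft_force: [0.6, -0.1, 0.4]
gripper_width: 0.0214
finger_force: 29.6
time_s: 36.62
ee_pos: [0.553, -0.0418, 0.1863]
ft_force: [-0.1, -0.9, -1.2]
gripper_width: 0.0216
finger_force: 29.6
time_s: 36.87
ee_pos: [0.5557, -0.0432, 0.1909]
ft_force: [-0.8, 0.1, -0.2]
gripper_width: 0.0404
finger_force: 0.0
time_s: 37.12
ee_pos: [0.5583, -0.0436, 0.2359]
ft_force: [0.7, -0.9, 1.0]
gripper_width: 0.0407
finger_force: 0.0
t 37.17 row [ -7.1 -13.9  13.2] [1.  0.  0.1] j [-0.2   0.06  1.78  0.    1.28 -0.21]
```

```bash

python3 -m inch '[[-1.5,-3,0,0,0,0],[-3.2,-6.5,0.5,0,0,0],[-5,-10,2,0,0,0],[-6.5,-13,5,0,0,0],[-7.1,-13.9,8,0,0,0]]' 0.1 | grep pos
python3 -m inch '[[0,0,2.5,0,0,0],[0,0,5,0,0,0],[0,0,5,0,0,0]]' | grep pos
python3 - <<'E'
from balls import *
find();go([.4208,-.1148,.006],frame([0,0,-1],[1,0,0]))
E
```

```text
ee_pos: [0.4155, -0.1151, 0.149]
ee_pos: [0.4126, -0.1118, 0.0935]
t 37.88 row [-0.3  0.6  9. ] [ 0.2 -0.3  0.1] j [-0.43 -0.04  2.17  0.01  1.01 -0.44]
```

```bash

python3 -m inch '[[-0.1,0.3,2,0,0,0],[-0.1,0.4,4,0,0,0],[-0.1,0.5,6,0,0,0],[-0.1,0.5,7.5,0,0,0],[-0.1,0.5,8,0,0,0]]' | grep -v rot
python3 -m inch '[[0,0,0.4,0,0,0],[0,0,0.6,0,0,0],[0,0,0.6,0,0,0]]' | grep -v rot
python3 -m inch '[[0,0,0,0,0,0],[0,0,0,0,0,0],[0,0,0,0,0,0],[0,0,0,0,0,0],[0,0,0,0,0,0]]' -1 30 | grep -v rot
python3 -m inch '[[0,0,-2,0,0,0],[0,0,-6,0,0,0],[0,0,-10,0,0,0],[0,0,-14,0,0,0],[0,0,-18,0,0,0]]' | grep -v rot
python3 - <<'E'
from balls import *
find();go([.56,-.045,.21])
E
```

```text
time_s: 38.3
ee_pos: [0.4238, -0.1143, 0.0185]
ft_force: [-0.7, 0.2, 0.6]
gripper_width: 0.0473
finger_force: 0.0
time_s: 38.55
ee_pos: [0.425, -0.1148, 0.0139]
ft_force: [-0.3, -0.5, 0.3]
gripper_width: 0.0469
finger_force: 0.0
time_s: 38.97
ee_pos: [0.425, -0.1148, 0.0139]
ft_force: [-0.8, 0.1, 6.0]
gripper_width: 0.0198
finger_force: 29.4
time_s: 39.38
ee_pos: [0.4212, -0.1142, 0.1943]
ft_force: [-0.1, -0.4, -0.7]
gripper_width: 0.0199
finger_force: 28.8
[360.9 267.5] 36 [ 0.43  -0.214  0.012]
t 39.43 row [ 7.1 13.4 -0.4] [0. 0. 0.] j [-0.43 -0.18  2.07  0.01  1.23 -0.43]
```

```bash

python3 -m inch '[[1,2,-1.5,0,0,0],[2.5,4.8,-2.5,0,0,0],[4,7.6,-2.5,0,0,0],[5.5,10.4,-2.5,0,0,0],[7.1,13.4,-2,0,0,0]]' | grep -v rot
python3 -m inch '[[0,0,1,0,0,0],[0,0,2,0,0,0],[0,0,2,0,0,0]]' | grep -v rot
python3 -m inch '[[0,0,0,0,0,0],[0,0,0,0,0,0],[0,0,0,0,0,0]]' -0.05 | grep -v rot
python3 -m inch '[[0,0,-3,0,0,0],[0,0,-6,0,0,0],[0,0,-8,0,0,0]]' | grep -v rot
python3 - <<'E'
from balls import *
go([.36,.05,.33])
E
```

```text
time_s: 39.85
ee_pos: [0.5574, -0.0427, 0.2153]
ft_force: [0.2, -1.4, 1.1]
gripper_width: 0.0197
finger_force: 28.8
time_s: 40.1
ee_pos: [0.553, -0.0428, 0.1905]
ft_force: [-0.1, 0.3, -0.6]
gripper_width: 0.0197
finger_force: 28.9
time_s: 40.35
ee_pos: [0.5555, -0.0439, 0.195]
ft_force: [-0.5, 0.7, 0.6]
gripper_width: 0.0405
finger_force: 0.0
time_s: 40.6
ee_pos: [0.5556, -0.044, 0.2779]
ft_force: [0.7, -1.0, 0.2]
gripper_width: 0.0405
finger_force: 0.0
t 40.6 row [  9.4 -19.5  -5.5] [0. 0. 0.] j [-0.21  0.03  1.73  0.    1.37 -0.21]
```

```bash

python3 -m inch '[[1.5,-3,-1,0,0,0],[3.5,-7,-2,0,0,0],[5.5,-11,-3,0,0,0],[7.5,-15,-4,0,0,0],[9.4,-19,-4,0,0,0]]' | grep pos
python3 -m inch '[[3.5,0,0,0,0,0],[7,0,0,0,0,0],[10.5,0,0,0,0,0],[14,0,0,0,0,0],[17,0,0,0,0,0]]' | grep pos
python3 - <<'E'
from balls import *
T=find();S=Cam('side')
for n,c in(("top",T),("side",S)):
    a=cv2.imread(f"pics/{n}0.png")[:,:,::-1].astype(int);d=np.abs(c.im.astype(int)-a).max(2)>45
    k,_,st,ce=cv2.connectedComponentsWithStats(d.astype(np.uint8))
    print(n,[(int(x),int(y),int(s[4]),tuple(c.im[int(y),int(x)])) for s,(x,y) in zip(st[1:],ce[1:]) if s[4]>12])
# interior map: red-minus-blue, top & side
for c,(u,v,w,h) in((T,(280,190,44,46)),(S,(264,194,38,40))):
    r=c.im[v:v+h:2,u:u+w:2].astype(int); print("\n".join(" ".join(f"{q:3d}" for q in row) for row in (r[...,0]*100//(r[...,2]+1)))); print()
E
```

```text
ee_pos: [0.3769, 0.0439, 0.3142]
ee_pos: [0.3768, 0.2154, 0.3134]
top [(292, 207, 13, (np.uint8(156), np.uint8(104), np.uint8(63))), (189, 216, 142, (np.uint8(224), np.uint8(185), np.uint8(127))), (180, 234, 129, (np.uint8(168), np.uint8(135), np.uint8(92))), (387, 300, 7105, (np.uint8(132), np.uint8(20), np.uint8(33))), (398, 266, 110, (np.uint8(137), np.uint8(97), np.uint8(71))), (160, 351, 8559, (np.uint8(190), np.uint8(27), np.uint8(48))), (329, 353, 7144, (np.uint8(187), np.uint8(24), np.uint8(45))), (207, 317, 903, (np.uint8(169), np.uint8(26), np.uint8(43))), (22, 382, 3096, (np.uint8(191), np.uint8(28), np.uint8(48))), (472, 375, 43, (np.uint8(186), np.uint8(30), np.uint8(46))), (477, 408, 716, (np.uint8(131), np.uint8(21), np.uint8(32))), (406, 406, 43, (np.uint8(133), np.uint8(17), np.uint8(32))), (289, 416, 16, (np.uint8(77), np.uint8(40), np.uint8(36)))]
side [(31, 20, 367, (np.uint8(115), np.uint8(75), np.uint8(41))), (123, 53, 3520, (np.uint8(69), np.uint8(40), np.uint8(32))), (7, 74, 220, (np.uint8(63), np.uint8(36), np.uint8(26))), (169, 73, 67, (np.uint8(77), np.uint
[... 4316 characters left out ...]
 195 197 193 210
197 195 195 195 188 191 192 191 195 190 190 194 189 195 196 192 195 194 196
198 195 198 189 191 193 194 196 192 195 195 193 192 197 194 194 196 197 201
205 195 195 195 196 190 201 206 222 204 196 192 194 193 195 194 197 193 192
242 200 191 193 196 201 209 259 266 244 202 193 194 193 197 199 195 194 198
376 233 200 197 198 197 215 266 272 275 235 198 193 197 195 192 196 194 196
360 356 237 203 195 195 198 218 234 250 230 213 196 194 195 198 193 193 194
392 386 294 246 210 196 196 196 197 199 198 197 194 198 194 195 196 194 200
403 383 297 283 270 246 237 226 227 227 218 205 194 198 193 194 194 194 201
441 371 301 263 267 277 265 276 277 284 277 276 236 211 193 198 198 203 243
```

```bash

python3 -m inch '[[0,0,0,0,0,0],[0,0,0,0,0,0],[0,0,0,0,0,0]]' | grep -v rot
python3 -c "
from balls import *
find();print(manip.sign_off())"
```

```text
time_s: 41.78
ee_pos: [0.3774, 0.2125, 0.3123]
ft_force: [0.7, -0.4, -0.0]
gripper_width: 0.0407
finger_force: 0.0
the job is handed in; nothing more can be done
None
```

I handed the job in at 41.8 s: the brush is back in its holder after three strokes and the empty cup stands upright near its old place, but three balls spilled on pouring and I put them in the jar by hand. No stray ball showed on the table afterwards, but I could not see all four in the jar, and no verdict came back.

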